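Load and lock the block-printing frame

ROBOT

A 6-joint arm with a two-finger parallel gripper is mounted at the origin on the work surface. World frame = base frame: x ahead of the robot, y to its left, z up, the work surface at z = 0. Lengths are in mm, angles in rad, forces in N, time in s.
With the tool pointing down it reaches from about 275 to 750 mm from the base axis. Payload 10.2 kg.
Tool frame: the origin (TCP) lies between the finger pads; the fingertips stand 19 mm ahead of it and the grasp point (between the pads) is the TCP; z points along the fingers, y is the line along which they close (so a half turn about z gives the same grasp; the last joint's range is limited). The gripper opens to 85 mm and grips with 20 to 120 N. Pads are 22 mm wide; open, the fingers measure 114 mm over their backs; the gripper's body (76 mm by 85 mm) begins 54 mm behind the grasp point. The pads swing forward as they close: fully open they stand 13 mm farther back than shut.
Start: joints at [0.913, 0.313, 1.498, -0, 1.331, -0.223], TCP at [221.158, 476.152, 250.294] pointing down, gripper open.
Joint ranges: [-2.94, 2.94], [-0.97, 2.17], [0.19, 2.56], [-1.23, 4.37], [0.02, 3.11], [-2.88, 2.88]. Speed limits (rad/s): [2.39, 2.39, 3.01, 3.14, 3.14, 3.14].

INTERFACE

Orientations are given as a unit quaternion [w, x, y, z].
In Python, from rig import sense, capture, finish_job gives the robot as it stands. The module is installed in compiled form; this text tells all that it offers.
- The arm moves only by the tool move_arm, never from a script. Its argument "moves" is a list of rows, each an object with "turn": the turn, a rotation vector about the tool's x, y, z in rad, a list of three; "translation": the shift along the tool's x, y, z in mm, a list of three; "hand": the opening, from 0 (shut) to 1 (fully open). In form: [{"turn": [wx, wy, wz], "translation": [x, y, z], "hand": hand}, ...]. A call has 1 to 10 rows; each row shifts and turns the commanded pose from where the row before left it, along the tool's axes as they then stand; what a row does not reach is not made up. A row lasts 1/12 s, in which the tool goes at most 41.7 mm and 7.16 degrees, less where a joint would pass 70% of its speed; a pose out of reach is approached as far as the arm can. A call with a gripper value outside its range is refused whole. The fingers move at their own pace and stop on an object; "grip_force" is the grip in N (left out, the last holds). Time passes only in rows, so rows that do not move let the fingers close. It gives the time, the measured TCP pose, the force, the opening and the grip force at its end, in the units of the state.
- sense(): the state, without advancing time (a new reading comes with each control period).
- capture(name): name is "side" or "top" or "wrist"; returns a dict with "image" (384x512x3 uint8, blue, green, red), "z_map" (384x512 float32, mm along the optical axis (not along the pixel's ray), 0 where there is no reading), "vertical_fov" (degrees; the focal length in pixels is half the picture's height over the tangent of half this angle, whatever the lens; pixels are square), "cx", "cy" (the principal point, pixels), "R" (3x3) and "t" (3): a world point X has camera coordinates R X + t; the wrist camera has in their place "T_tool_cam" (4x4, takes a point from camera to tool coordinates, whose origin is the TCP and whose axes are the flange's). Camera axes: x right, y down, z forward; pixel columns grow to the right and rows downward; lengths in mm; the calibration is good to about 2 mm. A picture is of the moment at which its call begins: read the wrist's pose just before it.
- finish_job(): hands the job in; it is judged then, once.
The state is a dict: "time_s": time; "joints": joint angles; "dq": joint speeds; "tau": joint torques, N m; "eef_pos": TCP position; "ee_rot": TCP orientation; "force": force on the tool from outside, world axes, zero at the start; "wrist_torque": the same for the moment, N m; "grip_width": opening from 0.0 (shut) to 1.0 (fully open); "grip_force": force on a finger pad.
Only numpy, scipy, OpenCV 4.12 (cv2) and the standard library are available. Lean on these libraries where they do the work, as an engineer would, in place of code of your own. Each camera call takes 0.05 s, during which the arm holds its last target. There are 200 camera calls.

TASK

Set every printing block that is lying on the table into the pocket of its shape in the frame, flat on the pocket's floor, and only when all of them are in, take the mallet and knock the locking peg in front of each filled pocket fully home with the mallet's head. Leave the pegs of empty pockets up, do not push pegs with the gripper, stand the mallet's head back on its rubber pad with the handle level, and leave the jar, bottle and brush alone.

Things in the scene. Friction and masses are not known exactly. Their poses are not given: they have to be found in the camera images.
- block_round: carved wooden printing block, round, 72 mm across, base 26 mm thick, with a grip bar on its back 34 mm (x) x 22 mm (y) x 38 mm high centred on top (64 mm high in all), about 0.16 kg. Origin: centre of its underside; z up. It lies face down on the table with the bar up. May be absent (None from the start).
- block_square: carved wooden printing block, square, 66 x 66 mm, base 26 mm thick, with a grip bar on its back 34 mm (x) x 22 mm (y) x 38 mm high centred on top (64 mm high in all), about 0.16 kg. Origin: centre of its underside; z up. It lies face down on the table with the bar up. May be absent (None from the start).
- block_oblong: carved wooden printing block, oblong, 54 mm along its x by 86 mm along its y, base 26 mm thick, with a grip bar on its back 34 mm (x) x 22 mm (y) x 38 mm high centred on top (64 mm high in all), about 0.16 kg. Origin: centre of its underside; z up. It lies face down on the table with the bar up. May be absent (None from the start).
- block_strip: carved wooden printing block, a narrow border strip, 34 mm along its x by 88 mm along its y, base 26 mm thick, with a grip bar on its back 34 mm (x) x 22 mm (y) x 38 mm high centred on top (64 mm high in all), about 0.16 kg. Origin: centre of its underside; z up. It lies face down on the table with the bar up. May be absent (None from the start).
- pocket_round (a point): pocket for the round block: centre of its floor, z up, x and y as the seated block's (any yaw fits). 16 mm deep, small chamfer, about 2 mm wider than the block on every side, in a fixed plywood plate 140 mm (x) x 104 mm (y) whose top is 36 mm over the table. Four such plates stand side by side, 106 mm apart along y; their order changes.
- pocket_square (a point): pocket for the square block: centre of its floor, z up, x and y as the seated block's (any quarter turn fits). 16 mm deep, small chamfer, about 2 mm wider than the block on every side, in a fixed plywood plate 140 mm (x) x 104 mm (y) whose top is 36 mm over the table. Four such plates stand side by side, 106 mm apart along y; their order changes.
- pocket_oblong (a point): pocket for the oblong block: centre of its floor, z up, x and y as the seated block's (or a half turn). 16 mm deep, small chamfer, about 2 mm wider than the block on every side, in a fixed plywood plate 140 mm (x) x 104 mm (y) whose top is 36 mm over the table. Four such plates stand side by side, 106 mm apart along y; their order changes.
- pocket_strip (a point): pocket for the strip block: centre of its floor, z up, x and y as the seated block's (or a half turn). 16 mm deep, small chamfer, about 2 mm wider than the block on every side, in a fixed plywood plate 140 mm (x) x 104 mm (y) whose top is 36 mm over the table. Four such plates stand side by side, 106 mm apart along y; their order changes.
- peg_round: sprung steel locking peg of the round pocket, head 28 mm across, on the plate's robot side, 65 mm from the pocket's centre along the pocket's -x. Origin: centre of the flat top, which is struck; 81 mm over the table when up (as it starts), 61 mm when fully home. A spring resists (8 to 11 N); friction keeps it wherever it is knocked to.
- peg_square: sprung steel locking peg of the square pocket, head 28 mm across, on the plate's robot side, 65 mm from the pocket's centre along the pocket's -x. Origin: centre of the flat top, which is struck; 81 mm over the table when up (as it starts), 61 mm when fully home. A spring resists (8 to 11 N); friction keeps it wherever it is knocked to.
- peg_oblong: sprung steel locking peg of the oblong pocket, head 28 mm across, on the plate's robot side, 65 mm from the pocket's centre along the pocket's -x. Origin: centre of the flat top, which is struck; 81 mm over the table when up (as it starts), 61 mm when fully home. A spring resists (8 to 11 N); friction keeps it wherever it is knocked to.
- peg_strip: sprung steel locking peg of the strip pocket, head 28 mm across, on the plate's robot side, 65 mm from the pocket's centre along the pocket's -x. Origin: centre of the flat top, which is struck; 81 mm over the table when up (as it starts), 61 mm when fully home. A spring resists (8 to 11 N); friction keeps it wherever it is knocked to.
- mallet: wooden mallet, 0.28 kg: a head 45 mm (x) x 50 mm (y) x 50 mm (z) and a round handle 22 mm thick, 120 mm long, running from the head along the mallet's -x from 22 to 142 mm. Origin: centre of the head. It starts with its head standing on the pad, handle level, its axis 25 mm over the pad; centre of mass about 8 mm from the origin towards the handle.
- pad_spot (a point): the spot on the fixed black rubber pad (130 x 85 mm, 6 mm thick) where the mallet's head stands at first: on the pad's top; the pad's centre is 25 mm along this point's -x, z up.
- jar: bystander: loose glass jar of paint, 64 mm across, 90 mm high; origin under its centre
- bottle: bystander: loose blue bottle, 52 mm across, 110 mm high; origin under its centre
- brush: bystander: loose yellow brush lying off to the left of the frame

How it is judged (in metres and radians):
On the way, in this order (a step that is already met when the one before it is completed fails the run):
1. every block present sits flat in its own pocket while all pegs are still up (z of block_round in the frame of pocket_round below 0.004 m and horizontal distance between block_round and pocket_round below 0.006 m and angle between each of block_round, block_square, block_oblong, block_strip's own z axis and vertical below 0.06 rad and z of block_square in the frame of pocket_square below 0.004 m and horizontal distance between block_square and pocket_square below 0.006 m and z of block_oblong in the frame of pocket_oblong below 0.004 m and horizontal distance between block_oblong and pocket_oblong below 0.006 m and z of block_strip in the frame of pocket_strip below 0.004 m and horizontal distance between block_strip and pocket_strip below 0.006 m and z of peg_round in the frame of pocket_round above 0.056 m and z of peg_square in the frame of pocket_square above 0.056 m and z of peg_oblong in the frame of pocket_oblong above 0.056 m and z of peg_strip in the frame of pocket_strip above 0.056 m), for 0.2 s.
2. the mallet is lifted off its pad (z of mallet in the frame of pad_spot above 0.055 m), for 0.2 s.
3. the pegs of all filled pockets are home, their blocks still seated (z of block_round in the frame of pocket_round below 0.004 m and horizontal distance between block_round and pocket_round below 0.006 m and angle between each of block_round, block_square, block_oblong, block_strip's own z axis and vertical below 0.06 rad and z of block_square in the frame of pocket_square below 0.004 m and horizontal distance between block_square and pocket_square below 0.006 m and z of block_oblong in the frame of pocket_oblong below 0.004 m and horizontal distance between block_oblong and pocket_oblong below 0.006 m and z of block_strip in the frame of pocket_strip below 0.004 m and horizontal distance between block_strip and pocket_strip below 0.006 m and z of peg_round in the frame of block_round below 0.0435 m and z of peg_square in the frame of block_square below 0.0435 m and z of peg_oblong in the frame of block_oblong below 0.0435 m and z of peg_strip in the frame of block_strip below 0.0435 m), for 0.2 s.
At the end, for the whole second after the job is handed in: each block present flat in its own pocket (4 mm of the floor, 6 mm of centre), its peg within 2.5 mm of home; pegs of empty pockets up (under 5 mm); the mallet's head standing on the pad within 30 mm of its first spot, handle level within 8 degrees, at rest (all of step 3 and (height (world z) of block_round above -5 m or z of peg_round in the frame of pocket_round above 0.056 m) and (height (world z) of block_square above -5 m or z of peg_square in the frame of pocket_square above 0.056 m) and (height (world z) of block_oblong above -5 m or z of peg_oblong in the frame of pocket_oblong above 0.056 m) and (height (world z) of block_strip above -5 m or z of peg_strip in the frame of pocket_strip above 0.056 m) and horizontal distance between mallet and pad_spot below 0.03 m and z of mallet in the frame of pad_spot between 0.019 and 0.031 m and angle between mallet's own x axis and vertical between 1.42 and 1.72 rad and linear speed of mallet below 0.02 m/s); the robot touches nothing.
It fails at once if the gripper or arm pushes the head of a peg (contact force between any of the fingers, the arm and peg_round above 3 N or contact force between any of the fingers, the arm and peg_square above 3 N or contact force between any of the fingers, the arm and peg_oblong above 3 N or contact force between any of the fingers, the arm and peg_strip above 3 N).
It fails at once if the jar is moved more than 3 cm (distance of jar from where it was at the start of the episode above 0.03 m).
It fails at once if the bottle is moved more than 3 cm (distance of bottle from where it was at the start of the episode above 0.03 m).
It fails at once if the brush is moved more than 3 cm (distance of brush from where it was at the start of the episode above 0.03 m).
Of block_round, block_square, block_oblong, block_strip only 3 to 4 are there at a start; the rules pass over those that are not, and their reading is None.
At some moment in a run one of block_round, block_square, block_oblong, block_strip may be knocked a few centimetres aside while the robot is not near it.
It also fails if it takes over 210 s, if anything falls off the work surface, if the arm or the gripper's body presses on something with over 40 N, if the wrist force passes 120 N, or if a joint passes its speed limit or range.

## Working session

There is one attempt and no reset: what is moved stays moved. The work goes in short steps, Python scripts to look and compute and a tool call to move; the robot and the scene stay as the last step left them, time stands still between calls to the robot, and variables do not carry over. Pictures are saved under pics/ and viewed, at most 14 in all, crops included, and the job is handed in when it is done.

Besides the shell and the picture viewer there is one more tool, called after "Call:" by a JSON object that holds its "op" and its "data". move_arm: Moves the arm, as the interface text tells. Its arguments: {"type":"object","properties":{"moves":{"type":"array","items":{"type":"object","properties":{"turn":{"type":"array","items":{"type":"number"}},"translation":{"type":"array","items":{"type":"number"}},"hand":{"type":"number"}}}},"grip_force":{"type":"number"}},"required":["moves"]}

```bash
mkdir -p pics
cat > h.py <<'E'
import numpy as np, cv2
from rig import sense, capture
from scipy.spatial.transform import Rotation as Ro
def cloud(c):
    z=c["z_map"]; h,w=z.shape; f=h/2/np.tan(np.radians(c["vertical_fov"])/2)
    u,v=np.meshgrid(np.arange(w),np.arange(h))
    P=np.stack([(u-c["cx"])*z/f,(v-c["cy"])*z/f,z],-1).astype(float)
    if "R" in c: W=(P-np.array(c["t"]))@np.array(c["R"])
    else:
        s=c["s"]; T=np.array(c["T_tool_cam"]); q=s["ee_rot"]
        W=(P@T[:3,:3].T+T[:3,3])@Ro.from_quat([q[1],q[2],q[3],q[0]]).as_matrix().T+np.array(s["eef_pos"])
    W[z<=0]=np.nan
    return W
def cap(n):
    s=sense(); c=capture(n); c=dict(c); c["s"]=s; c["W"]=cloud(c); return c
E
python3 - <<'E'
from h import *
print(sense())
for n in("top","side"):
    c=cap(n); cv2.imwrite(f"pics/{n}0.png",c["image"]); np.save(n+"0.npy",c["W"]); print(n,-np.array(c["R"]).T@c["t"])
E
```

```text
{'time_s': 0.0, 'joints': array([ 9.12593389e-01,  3.13470611e-01,  1.49842691e+00, -2.56833650e-05,
        1.33098935e+00, -2.23420897e-01]), 'dq': array([-1.07504530e-03,  3.22223244e-05,  2.24056440e-03,  1.10202273e-03,
       -8.08332771e-04, -1.82907415e-03]), 'tau': array([-1.89510814e-03, -4.12266862e+01, -2.59742725e+01, -3.02920589e-04,
        4.17199277e-03, -1.86236605e-06]), 'eef_pos': array([221.02062462, 475.95836468, 249.72833783]), 'ee_rot': array([-2.64825659e-04,  2.15679755e-01,  9.76463939e-01, -5.90572835e-04]), 'force': array([-0.95100215,  0.56183965, -1.02120917]), 'wrist_torque': array([ 0.02591824, -0.02943408, -0.00442966]), 'grip_force': 0.0, 'grip_width': 0.9958546577054009}
top [ 305.7486739    52.19797772 1357.37691441]
side [  258.05533441 -1042.93467117   890.7394506 ]
```

View pics/top0.png

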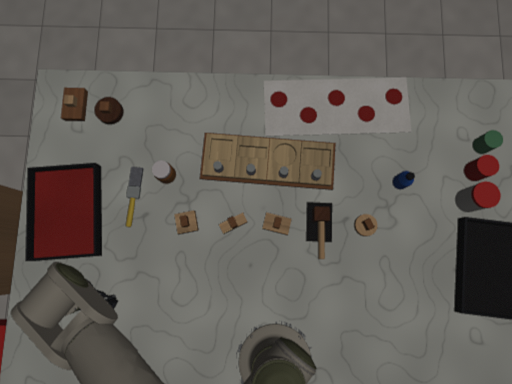

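View pics/side0.png

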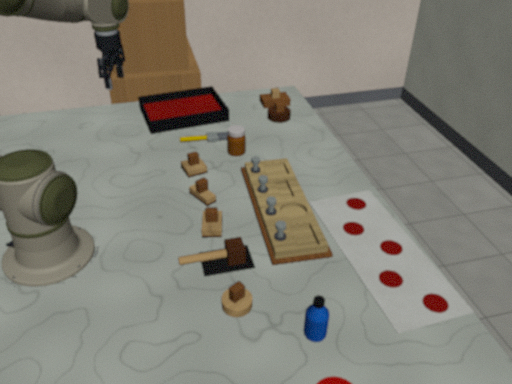

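The top view shows four blocks: at (186,222), (232,222), (277,223), and the round one at (366,225). The frame is at (268,160), the mallet at (322,215) and the pegs are at row ~170. Next I measure them from the depth map and look at an enlarged crop.

Run:
```python
from h import *
W=np.load("top0.npy"); im=cv2.imread("pics/top0.png")
cv2.imwrite("pics/crop.png",cv2.resize(im[125:265,110:420],None,fx=2.55,fy=2.55,interpolation=cv2.INTER_CUBIC))
Z=W[...,2]
def comps(lo,hi,mina,box):
    m=((Z>lo)&(Z<hi)).astype(np.uint8); m[:, :110]=0;m[:,420:]=0;m[:125]=0;m[265:]=0
    n,l,st,ce=cv2.connectedComponentsWithStats(m)
    for i in range(1,n):
        if st[i,4]<mina: continue
        p=W[l==i]; r=cv2.minAreaRect(p[:,:2].astype(np.float32))
        print(lo,st[i,:2],st[i,4],"mean",p.mean(0).round(1),"rect",np.round(r[0],1),np.round(r[1],1),round(r[2],1))
comps(12,200,30,0)
comps(56,75,5,0)
comps(75,130,3,0)
f=W[145:185:1,205:335]; 
print("plate z pct",np.nanpercentile(f[...,2],[5,20,50,80,95]))
print("table", np.nanmedian(Z[240:260,150:250]))
```

```text
12 [199 133] 5793 mean [631.9  36.5  31.9] rect [635.2  36. ] [444.4 162.3] 86.5
12 [152 161] 403 mean [576.2 367.   75.3] rect [580.  370.9] [60.6 58.6] 9.5
12 [125 167] 545 mean [520.4 476.7  18.6] rect [503.8 478.9] [ 43.1 199.4] 85.2
12 [393 171] 304 mean [ 568.2 -395.5   71.4] rect [ 571.7 -400.4] [49.7 43.9] 25.8
12 [312 207] 516 mean [ 414.9 -136.5   46.2] rect [ 396.8 -137.5] [163.9  50.5] 0.0
12 [174 211] 438 mean [422.2 295.5  33.3] rect [423.6 297.5] [66.8 66.9] 12.9
12 [219 213] 305 mean [423.  144.6  36. ] rect [423.3 145.6] [34.3 87.7] 27.7
12 [262 213] 449 mean [423.7   3.6  32.8] rect [424.7   3.1] [85.4 54.2] 77.1
12 [354 214] 407 mean [ 425.1 -281.5   33.9] rect [ 426.6 -284.9] [70.6 70.9] 70.9
56 [154 163] 70 mean [569.5 359.   63.8] rect [574.8 364. ] [38.3 61.3] 49.0
56 [397 172] 67 mean [ 563.  -392.4   67.5] rect [ 566.9 -396.4] [49.3 30. ] 39.3
56 [313 176] 5 mean [ 570.  -115.3   73. ] rect [ 570.2 -114.7] [14.1  1.8] 63.7
56 [314 207] 92 mean [ 455.9 -137.    58.1] rect [ 456.9 -137.9] [42.  47.8] 0.3
56 [180 216] 78 mean [423.1 296.6  63.7] rect [423.4 297.1] [32.3 22.9] 4.1
56 [227 216] 77 mean [423.5 145.1  63.6] rect [423.5 145. ] [33.3 21. ] 28.1
56 [273 217] 76 mean [424.9   3.5  63.9] rect [425.3   3.2] [21.4 33.8] 77.0
56 [363 218] 80 mean [ 426.1 -284.2   63.4] rect [ 426.5 -285. ] [32.7 22.7] 30.3
75 [152 161] 258 mean [581.  372.4  89.9] rect [582.  373.2] [55.2 52.9] 46.8
75 [213 162] 59 mean [599.9 196.7  80.9] rect [600.2 196.7] [24.5 25.5] 0.5
75 [246 164] 60 mean [593.9  91.4  80.5] rect [594.2  91.6] [26.4 25.6] 26.8
75 [280 167] 57 mean [587.7 -14.1  80.9] rect [587.2 -14.6] [25.9 22.4] 0.8
75 [313 170] 58 mean [ 581.  -120.1   81.2] rect [ 580.7 -120.4] [23.4 26.2] 3.2
75 [399 171] 153 mean [ 572.  -400.    92.1] rect [ 573.7 -401.7] [43.1 39.6] 25.3
plate z pct [10.05754839 18.46313922 33.13089652 37.75720183 46.88784166]
table 0.5259900177426694
```

View pics/crop.png

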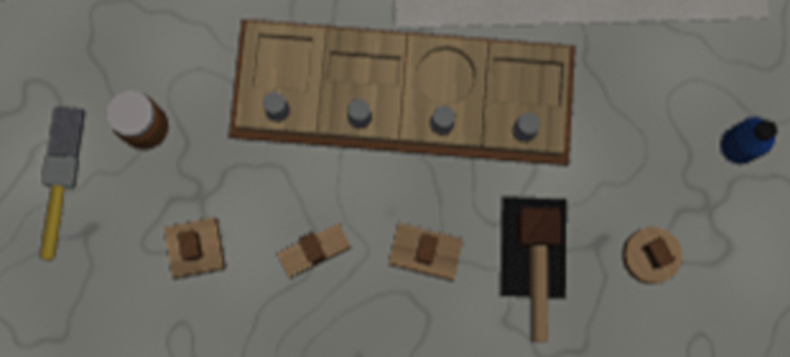

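Frame order from left (y+) to right: square, strip, round, oblong. All four blocks are present, and the heights and sizes match the given dimensions. Next I check the pockets by depth and plan the first move, to the square block.

```bash
cat >> h.py <<'E'
def Rt(yang):  # tool down, tool y at world angle (deg)
    a=np.radians(yang); y=np.array([np.cos(a),np.sin(a),0]); z=np.array([0,0,-1.]); return np.stack([np.cross(y,z),y,z],1)
def plan(x,y,z,ang,s=None):
    s=s or sense(); q=s["ee_rot"]; R=Ro.from_quat([q[1],q[2],q[3],q[0]]).as_matrix(); T=Rt(ang)
    w=Ro.from_matrix(R.T@T).as_rotvec(); d=T.T@(np.array([x,y,z])-s["eef_pos"])
    print("pos",np.round(s["eef_pos"],1),"turn",w.round(3),"then transl",d.round(1),"grip",round(s["grip_width"],3),"F",np.round(s["force"],1),"t",round(s["time_s"],1))
E
python3 - <<'E'
from h import *
W=np.load("top0.npy"); Z=W[...,2]
X=np.array([.9981,-.0614]);Y=np.array([.0614,.9981])
c0=np.array([655.5,34.3])
a=(W[...,:2]-c0)@X; b=(W[...,:2]-c0)@Y
for i,(n,off) in enumerate(zip("square strip round oblong".split(),[159,53,-53,-159])):
    m=(abs(b-off)<50)&(a>-45)&(a<60); pk=m&(Z<28)&(Z>10)
    ra=a[pk];rb=b[pk]-off
    print(n,pk.sum(),"z",np.median(Z[pk]).round(1),"a",np.percentile(ra,[1,99]).round(1),"b",np.percentile(rb,[1,99]).round(1),"mean",ra.mean().round(1),rb.mean().round(1))
m=(abs(b)<215)&(a>-110)&(a<90)&(Z>30)&(Z<42); print("plate",np.percentile(a[m],[.3,99.7]),np.percentile(b[m],[.3,99.7]),np.median(Z[m]))
plan(423.5,297.3,150,102.9)
E
```

```text
square 429 z 19.9 a [-30.3  59.2] b [-32.6  35.7] mean 5.5 2.1
strip 304 z 19.9 a [-14.7  59. ] b [-44.7  46.4] mean 6.3 0.8
round 390 z 20.0 a [-31.2  59.5] b [-36.4  34.8] mean 5.1 -0.3
oblong 453 z 20.2 a [-23.9  43.9] b [-44.6  43.7] mean 4.4 -1.0
plate [-89.80847006  50.89688755] [-209.67945422  210.62047537] 35.87643059369765
pos [221.  476.  249.8] turn [-0.001 -0.001 -0.66 ] then transl [-157.5 -219.4   99.8] grip 1.002 F [-1.3 -0.4 -0.2] t 0.1
```

Call:
{"op": "move_arm", "data": {"moves": [{"turn":[0,0,-0.11],"translation":[0,0,0],"hand":0.7},{"turn":[0,0,-0.11],"translation":[0,0,0],"hand":0.7},{"turn":[0,0,-0.11],"translation":[0,0,0],"hand":0.7},{"turn":[0,0,-0.11],"translation":[0,0,0],"hand":0.7},{"turn":[0,0,-0.11],"translation":[0,0,0],"hand":0.7},{"turn":[0,0,-0.11],"translation":[0,0,0],"hand":0.7}]}}

```text
time_s: 0.6
eef_pos: [221.1, 476.0, 250.0]
ee_rot: [-0.0, -0.115, 0.993, -0.0]
force: [0.1, 0.2, 0.7]
grip_width: 0.703
grip_force: 0.0
```

Call:
{"op": "move_arm", "data": {"moves": [{"turn":[0,0,0],"translation":[-20,-27,5],"hand":0.7},{"turn":[0,0,0],"translation":[-20,-27,5],"hand":0.7},{"turn":[0,0,0],"translation":[-20,-27,5],"hand":0.7},{"turn":[0,0,0],"translation":[-20,-27,5],"hand":0.7},{"turn":[0,0,0],"translation":[-20,-27,5],"hand":0.7},{"turn":[0,0,0],"translation":[-20,-27,5],"hand":0.7},{"turn":[0,0,0],"translation":[-20,-27,5],"hand":0.7},{"turn":[0,0,0],"translation":[-17,-30,5],"hand":0.7},{"turn":[0,0,0],"translation":[0,0,0],"hand":0.7},{"turn":[0,0,0],"translation":[0,0,0],"hand":0.7}]}}

```text
time_s: 1.43
eef_pos: [423.8, 296.6, 209.7]
ee_rot: [-0.001, -0.111, 0.994, -0.0]
force: [-0.9, 0.1, -0.1]
grip_width: 0.702
grip_force: 0.0
```

```bash
cat >> h.py <<'E'
def bar(c,x,y,r=60,lo=56,hi=72):
    W=c["W"];m=(np.hypot(W[...,0]-x,W[...,1]-y)<r)&(W[...,2]>lo)&(W[...,2]<hi)
    p=W[m]
    if len(p)<5: print("no bar"); return
    r=cv2.minAreaRect(p[:,:2].astype(np.float32)); print("bar n",len(p),"z",np.median(p[:,2]).round(1),np.round(r[0],1),np.round(r[1],1),round(r[2],1))
def base(c,x,y,r=65,lo=18,hi=34):
    W=c["W"];m=(np.hypot(W[...,0]-x,W[...,1]-y)<r)&(W[...,2]>lo)&(W[...,2]<80)
    p=W[m]; r=cv2.minAreaRect(p[:,:2].astype(np.float32)); print("base",len(p),np.round(r[0],1),np.round(r[1],1),round(r[2],1))
E
python3 - <<'E'
from h import *
c=cap("wrist"); cv2.imwrite("pics/w1.png",c["image"]); bar(c,423,297);base(c,423,297)
print(np.array(c["T_tool_cam"]).round(2),c["vertical_fov"])
t=cap("top"); bar(t,423,297); base(t,423,297)
plan(423.5,297.3,50,102.9)
E
```

```text
bar n 833 z 64.1 [424.3 295.8] [33.  21.8] 12.9
base 3860 [424.9 296.1] [66.2 66. ] 12.8
[[  -0.     -0.96   -0.28   72.47]
 [   1.     -0.      0.     -0.27]
 [  -0.     -0.28    0.96 -124.12]
 [   0.      0.      0.      1.  ]] 65.22728857215724
no bar
base 140 [426.6 277.2] [63.3 25.7] 12.6
pos [422.7 298.1 210.2] turn [ 0.    -0.001  0.   ] then transl [ -0.6  -0.9 160.2] grip 0.699 F [-0.   0.4  0.1] t 1.5
```

View pics/w1.png

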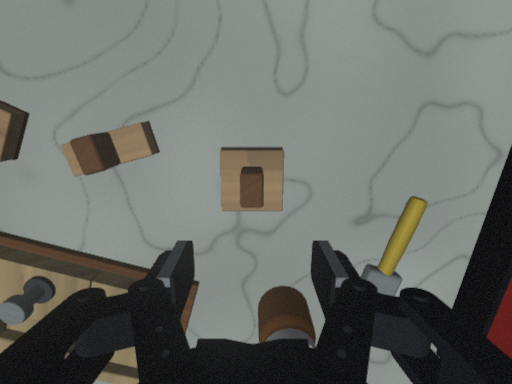

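The wrist view shows the square block at (252,180), between the strip block and the brush, with both fingers clear. Pose readings are noisy by about 1 mm, so I'll average them.

```bash
cat >> h.py <<'E'
def wcap(n=4):
    ss=[];c=None
    for _ in range(n):
        ss.append(sense()); c=dict(capture("wrist"))
    s=dict(ss[-1]); s["eef_pos"]=np.mean([k["eef_pos"] for k in ss],0)
    q=np.mean([np.array(k["ee_rot"])*np.sign(k["ee_rot"][2]) for k in ss],0); s["ee_rot"]=q/np.linalg.norm(q)
    c["s"]=s; c["W"]=cloud(c); return c
E
python3 - <<'E'
from h import *
c=wcap(5); bar(c,423,297);base(c,423,297); plan(424,296.5,50,102.9,c["s"])
E
```

```text
bar n 841 z 64.1 [424.8 296.1] [34.4 21.8] 12.4
base 3846 [424.9 296. ] [66.2 66. ] 12.9
pos [422.5 298.4 210.4] turn [ 0.    -0.     0.001] then transl [ -1.   -2.2 160.4] grip 0.7 F [0.5 0.  0.3] t 1.7
```

Call:
{"op": "move_arm", "data": {"moves": [{"turn":[0,0,0],"translation":[-1.5,-2.5,35],"hand":0.7},{"turn":[0,0,0],"translation":[0,0,35],"hand":0.7},{"turn":[0,0,0],"translation":[0,0,35],"hand":0.7},{"turn":[0,0,0],"translation":[0,0,30],"hand":0.7},{"turn":[0,0,0],"translation":[0,0,22],"hand":0.7},{"turn":[0,0,0],"translation":[0,0,0],"hand":0.7},{"turn":[0,0,0],"translation":[0,0,0],"hand":0.2},{"turn":[0,0,0],"translation":[0,0,0],"hand":0.1},{"turn":[0,0,0],"translation":[0,0,0],"hand":0.1},{"turn":[0,0,0],"translation":[0,0,0],"hand":0.1}], "grip_force": 60}}

```text
time_s: 2.62
eef_pos: [426.0, 296.2, 55.2]
ee_rot: [0.002, -0.112, 0.994, 0.001]
force: [-1.1, 1.6, 8.4]
grip_width: 0.248
grip_force: 60.1
```

Call:
{"op": "move_arm", "data": {"moves": [{"turn":[0,0,0],"translation":[0,0,0],"hand":0.1},{"turn":[0,0,0],"translation":[0,0,0],"hand":0.1},{"turn":[0,0,0],"translation":[0,0,0],"hand":0.1}]}}

```text
time_s: 2.87
eef_pos: [426.0, 296.2, 55.2]
ee_rot: [0.002, -0.112, 0.994, 0.001]
force: [-1.7, 0.4, 7.5]
grip_width: 0.247
grip_force: 60.3
```

Call:
{"op": "move_arm", "data": {"moves": [{"turn":[0,0,0],"translation":[0,0,-15],"hand":0.1},{"turn":[0,0,0],"translation":[0,0,-35],"hand":0.1},{"turn":[0,0,0],"translation":[0,0,-35],"hand":0.1},{"turn":[0,0,0.1],"translation":[0,0,-30],"hand":0.1},{"turn":[0,0,0.1],"translation":[0,0,0],"hand":0.1},{"turn":[0,0,0.086],"translation":[0,0,0],"hand":0.1},{"turn":[0,0,0],"translation":[0,0,0],"hand":0.1},{"turn":[0,0,0],"translation":[0,0,0],"hand":0.1}]}}

```text
time_s: 3.53
eef_pos: [425.0, 295.6, 168.6]
ee_rot: [0.0, 0.029, 1.0, 0.0]
force: [1.0, -0.2, -1.8]
grip_width: 0.247
grip_force: 59.2
```

Run:
```python
from h import *
c=wcap(4); cv2.imwrite("pics/w2.png",c["image"]); plan(664.9,192.7,170,86.5,c["s"])
# block in tool frame
W=c["W"]; s=c["s"]; q=s["ee_rot"]; R=Ro.from_quat([q[1],q[2],q[3],q[0]]).as_matrix()
T=(W-s["eef_pos"])@R
m=(abs(T[...,0])<60)&(abs(T[...,1])<60)&(T[...,2]>5)&(T[...,2]<60)
z=T[...,2][m]; print(np.histogram(z,bins=11,range=(5,60))[0])
p=T[m&(T[...,2]>22)]; r=cv2.minAreaRect(p[:,:2].astype(np.float32)); print(r, p[:,2].max())
```

```text
pos [425.  295.6 168.3] turn [-0.    -0.     0.003] then transl [-245.8  -88.    -1.7] grip 0.245 F [-0.   0.3 -1.7] t 3.7
[ 383  286  143  136 5962  410  246  225  267   79    0]
((9.867602348327637, 0.02170562744140625), (49.39959716796875, 66.35556030273438), 0.09650898724794388) 51.99466910108462
```

View pics/w2.png

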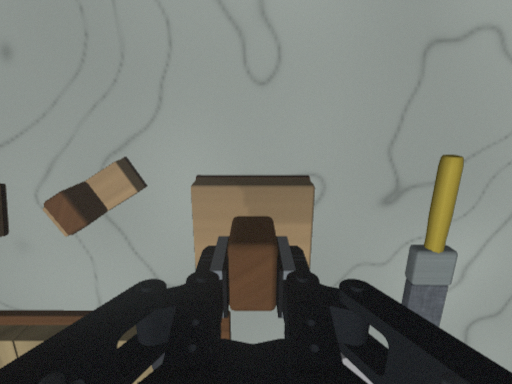

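Call:
{"op": "move_arm", "data": {"moves": [{"turn":[0,0,0],"translation":[-10,-10,-25],"hand":0.1},{"turn":[0,0,0],"translation":[-28,-23,-20],"hand":0.1},{"turn":[0,0,0],"translation":[-28,-23,-15],"hand":0.1},{"turn":[0,0,0],"translation":[-28,-23,0],"hand":0.1},{"turn":[0,0,0],"translation":[-28,-23,0],"hand":0.1},{"turn":[0,0,0],"translation":[-28,-23,0],"hand":0.1},{"turn":[0,0,0],"translation":[-28,-23,0],"hand":0.1},{"turn":[0,0,0],"translation":[-28,-23,0],"hand":0.1},{"turn":[0,0,0],"translation":[-21,-21,0],"hand":0.1},{"turn":[0,0,0],"translation":[0,0,0],"hand":0.1}]}}

```text
time_s: 4.57
eef_pos: [642.6, 85.5, 226.9]
ee_rot: [-0.0, 0.032, 0.999, -0.001]
force: [-1.5, 0.1, -2.5]
grip_width: 0.246
grip_force: 59.4
```

Call:
{"op": "move_arm", "data": {"moves": [{"turn":[0,0,0],"translation":[0,0,0],"hand":0.1},{"turn":[0,0,0],"translation":[0,0,0],"hand":0.1},{"turn":[0,0,0],"translation":[0,0,0],"hand":0.1}]}}

```text
time_s: 4.82
eef_pos: [639.5, 91.1, 228.4]
ee_rot: [-0.0, 0.03, 1.0, 0.0]
force: [-0.0, 0.3, -2.2]
grip_width: 0.246
grip_force: 59.4
```

Run:
```python
from h import *
c=wcap(6); cv2.imwrite("pics/w3.png",c["image"]); W=c["W"]; np.save("w3.npy",W)
plan(664.9,192.7,170,86.5,c["s"])
Z=W[...,2]
m=((Z>76)&(Z<90)).astype(np.uint8); n,l,st,ce=cv2.connectedComponentsWithStats(m)
for i in range(1,n):
    if st[i,4]>40: print("peg?",st[i],W[l==i].mean(0).round(1),np.round(cv2.minEnclosingCircle(W[l==i][:,:2].astype(np.float32)),1) if 0 else "")
X=np.array([.9981,-.0614]);Y=np.array([.0614,.9981])
for nm,P in dict(square=(664.9,192.7),strip=(659,87.5),round=(652.2,-18.5),oblong=(645.7,-124.3)).items():
    d=W[...,:2]-P; a=d@X; b=d@Y
    pk=(abs(b)<50)&(abs(a)<48)&(Z<26)&(Z>12)
    if pk.sum()<20: print(nm,"none");continue
    p=W[pk]; r=cv2.minAreaRect(p[:,:2].astype(np.float32)); print(nm,pk.sum(),np.median(p[:,2]).round(1),"rect",np.round(r[0],1),np.round(r[1],1),round(r[2],1),"a",np.percentile(a[pk],[.5,99.5]).round(1),"b",np.percentile(b[pk],[.5,99.5]).round(1))
```

```text
pos [639.6  91.  228.6] turn [0.    0.    0.002] then transl [-19.  103.   58.6] grip 0.249 F [-0.1 -0.6 -1.3] t 5.1
peg? [  0 126  32  31 798] [ 583.3 -118.9   80.8] 
peg? [116 126  32  31 781] [589.4 -14.5  81. ] 
peg? [234 126  30  31 741] [595.8  90.2  81.3] 
peg? [350 126  32  31 780] [602.  194.7  81.2] 
square 3441 20.5 rect [669.2 193.9] [67.7 67.9] 86.8 a [-29.1  37.7] b [-31.6  35. ]
strip none
round 3199 20.4 rect [656.2 -21.5] [72.6 72.9] 82.2 a [-31.2  39.9] b [-38.3  32.1]
oblong 3604 20.3 rect [ 649.7 -129.2] [86.3 56.4] 86.1 a [-23.3  31.9] b [-46.6  35.7]
```

View pics/w3.png

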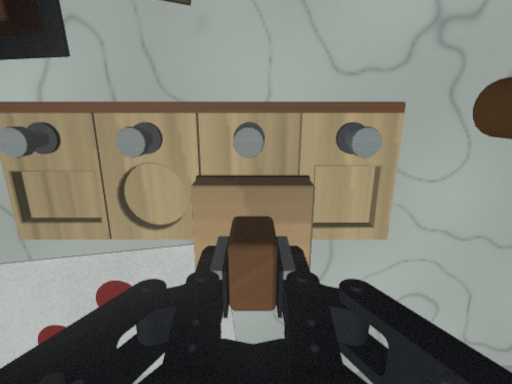

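The wrist view shows all four pegs at row ~140, the square pocket at (340,195), round (155,195) and oblong (60,195). I'll measure the pocket rims at plate height for a better fit.

```bash
cat > rim.py <<'E'
from h import *
def rims(c,names,zt=36):
    W=c["W"];Z=W[...,2]; s=c["s"]; q=s["ee_rot"]; R=Ro.from_quat([q[1],q[2],q[3],q[0]]).as_matrix()
    T=np.array(c["T_tool_cam"]); f=192/np.tan(np.radians(c["vertical_fov"])/2); o=R@T[:3,3]+s["eef_pos"]; M=R@T[:3,:3]
    P0=dict(square=(666.7,191.7),strip=(660.2,86.0),round=(653.8,-19.8),oblong=(647.3,-125.6))
    X=np.array([.9981,-.0612]);Y=np.array([.0612,.9981])
    for nm in names:
        d=W[...,:2]-P0[nm]; a=d@X;b=d@Y
        m=((abs(b)<52)&(abs(a)<48)&(Z<33.5)&(Z>10)).astype(np.uint8)
        n,l,st,_=cv2.connectedComponentsWithStats(m); i=1+np.argmax(st[1:,4]); m=(l==i).astype(np.uint8)
        ct=max(cv2.findContours(cv2.resize(m,None,fx=4,fy=4,interpolation=cv2.INTER_LINEAR),0,1)[0],key=len)[:,0]/4.0-0.375
        ray=np.c_[(ct-[c["cx"],c["cy"]])/f,np.ones(len(ct))]@M.T; p=(o+ray*((zt-o[2])/ray[:,2])[:,None])[:,:2]
        r=cv2.minAreaRect(p.astype(np.float32)); (u,v),e=cv2.minEnclosingCircle(p.astype(np.float32))
        print(nm,st[i,4],"rect",np.round(r[0],1),np.round(r[1],1),round(r[2],1),"dev",((np.array(r[0])-P0[nm])@np.c_[X,Y]).round(1))
E
python3 - <<'E'
from rim import *
c=wcap(4); rims(c,["square","round","oblong"]); plan(664.9,192.7,170,86.5,c["s"])
E
```

```text
square 3749 rect [666.6 191.5] [70.4 69.6] 86.5 dev [-0.1 -0.2]
round 3476 rect [654.5 -19.2] [74.9 75.3] 86.5 dev [0.6 0.6]
oblong 4027 rect [ 648.1 -124.5] [90.5 58.2] 86.5 dev [0.7 1.2]
pos [639.9  90.5 228.4] turn [-0.     0.     0.001] then transl [-18.7 103.6  58.4] grip 0.245 F [ 1.4  0.6 -2.2] t 5.3
```

Call:
{"op": "move_arm", "data": {"moves": [{"turn":[0,0,0],"translation":[-5.1,25.3,0],"hand":0.1},{"turn":[0,0,0],"translation":[-6,27,0],"hand":0.1},{"turn":[0,0,0],"translation":[-6,27,0],"hand":0.1},{"turn":[0,0,0],"translation":[-5,23,0],"hand":0.1},{"turn":[0,0,0],"translation":[0,0,30],"hand":0.1},{"turn":[0,0,0],"translation":[0,0,30],"hand":0.1},{"turn":[0,0,0],"translation":[0,0,30],"hand":0.1},{"turn":[0,0,0],"translation":[0,0,28],"hand":0.1},{"turn":[0,0,0],"translation":[0,0,0],"hand":0.1},{"turn":[0,0,0],"translation":[0,0,0],"hand":0.1}]}}

```text
time_s: 6.15
eef_pos: [668.0, 190.9, 109.8]
ee_rot: [-0.001, 0.03, 1.0, -0.0]
force: [0.3, 0.2, -0.8]
grip_width: 0.25
grip_force: 59.4
```

Call:
{"op": "move_arm", "data": {"moves": [{"turn":[0,0,0],"translation":[0,0,0],"hand":0.1},{"turn":[0,0,0],"translation":[0,0,0],"hand":0.1}]}}

```text
time_s: 6.32
eef_pos: [669.4, 191.1, 113.0]
ee_rot: [0.002, 0.03, 1.0, 0.0]
force: [0.7, 0.0, -1.9]
grip_width: 0.243
grip_force: 59.4
```

Run:
```python
from h import *
c=wcap(6); plan(668.1,191.5,72,86.5,c["s"])
```

```text
pos [668.9 191.  112.1] turn [0.    0.003 0.   ] then transl [ 0.9  0.4 40.1] grip 0.251 F [ 0.5  0.5 -2.5] t 6.6
```

Descend with slow last rows, watching the force.

Call:
{"op": "move_arm", "data": {"moves": [{"turn":[0,0,0],"translation":[0.8,0.4,15],"hand":0.1},{"turn":[0,0,0],"translation":[0,0,8],"hand":0.1},{"turn":[0,0,0],"translation":[0,0,4],"hand":0.1},{"turn":[0,0,0],"translation":[0,0,4],"hand":0.1},{"turn":[0,0,0],"translation":[0,0,0],"hand":0.1}]}}

```text
time_s: 7.03
eef_pos: [667.3, 191.3, 78.5]
ee_rot: [-0.001, 0.03, 1.0, -0.0]
force: [-0.3, -0.1, -2.1]
grip_width: 0.244
grip_force: 59.5
```

Call:
{"op": "move_arm", "data": {"moves": [{"turn":[0,0,0],"translation":[0,0,4],"hand":0.1},{"turn":[0,0,0],"translation":[0,0,3],"hand":0.1},{"turn":[0,0,0],"translation":[0,0,2],"hand":0.1},{"turn":[0,0,0],"translation":[0,0,0],"hand":0.1},{"turn":[0,0,0],"translation":[0,0,0],"hand":0.1}]}}

```text
time_s: 7.45
eef_pos: [668.3, 191.6, 75.2]
ee_rot: [0.002, 0.03, 1.0, 0.0]
force: [-12.8, -2.5, 24.6]
grip_width: 0.249
grip_force: 63.0
```

Call:
{"op": "move_arm", "data": {"moves": [{"turn":[0,0,0],"translation":[0,0,-1],"hand":0.1},{"turn":[0,0,0],"translation":[0,0,-1],"hand":0.5},{"turn":[0,0,0],"translation":[0,0,0],"hand":0.5},{"turn":[0,0,0],"translation":[0,0,0],"hand":0.5},{"turn":[0,0,0],"translation":[0,0,0],"hand":0.5},{"turn":[0,0,0],"translation":[0,0,-10],"hand":0.5},{"turn":[0,0,0],"translation":[0,0,-35],"hand":0.6},{"turn":[0,0,0],"translation":[0,0,-35],"hand":0.6},{"turn":[0,0,0],"translation":[0,0,-35],"hand":0.6},{"turn":[0,0,0],"translation":[0,0,-30],"hand":0.6}]}}

```text
time_s: 8.28
eef_pos: [667.6, 191.4, 220.8]
ee_rot: [0.001, 0.03, 1.0, 0.0]
force: [-0.0, -0.4, 1.7]
grip_width: 0.603
grip_force: 0.0
```

Run:
```python
from h import *
c=wcap(2); s=c["s"]
for lo,hi,n in((40,52,"basetop"),(78,90,"bartop")):
    bar(c,666.6,191.6,50,lo,hi)
t=cap("top"); W=t["W"]
bar(t,665,193,30,70,95)
for n,x,y in(("strip",423.4,145.2),("oblong",424.9,3.2),("round",426.5,-285)):
    print(n); bar(t,x,y);base(t,x,y)
plan(425,143.9,210,117.8,s)
```

```text
bar n 2967 z 43.1 [665.7 191.7] [66.1 66.1] 86.3
bar n 803 z 80.9 [665.6 191.9] [21.2 32.7] 85.8
no bar
strip
bar n 10 z 62.6 [419.2 133. ] [15.7  3.5] 1.8
base 121 [434.  125.1] [33.4 41.5] 27.9
oblong
bar n 77 z 63.8 [425.    3.2] [21.4 34. ] 76.9
base 444 [424.7   3.1] [85.3 54.1] 77.2
round
bar n 76 z 64.1 [ 426.8 -285.4] [31.8 23.1] 27.9
base 393 [ 426.1 -284.3] [71.1 69.1] 12.9
pos [668.4 191.5 224.1] turn [-0.001  0.007 -0.546] then transl [237.5  71.4  14.1] grip 0.597 F [ 0.  -0.1  5.7] t 8.3
```

Call:
{"op": "move_arm", "data": {"moves": [{"turn":[0,0,-0.109],"translation":[0,0,0],"hand":0.7},{"turn":[0,0,-0.109],"translation":[0,0,0],"hand":0.7},{"turn":[0,0,-0.109],"translation":[0,0,0],"hand":0.7},{"turn":[0,0,-0.109],"translation":[0,0,0],"hand":0.7},{"turn":[0,0,-0.109],"translation":[0,0,0],"hand":0.7}]}}

```text
time_s: 8.85
eef_pos: [667.1, 191.4, 216.0]
ee_rot: [-0.001, -0.242, 0.97, 0.0]
force: [-0.2, 0.0, -0.1]
grip_width: 0.698
grip_force: 0.0
```

Call:
{"op": "move_arm", "data": {"moves": [{"turn":[0,0,0],"translation":[34,10,0],"hand":0.7},{"turn":[0,0,0],"translation":[34,10,0],"hand":0.7},{"turn":[0,0,0],"translation":[34,10,0],"hand":0.7},{"turn":[0,0,0],"translation":[34,10,0],"hand":0.7},{"turn":[0,0,0],"translation":[34,10,0],"hand":0.7},{"turn":[0,0,0],"translation":[34,10,5],"hand":0.7},{"turn":[0,0,0],"translation":[33,11,5],"hand":0.7},{"turn":[0,0,0],"translation":[0,0,0],"hand":0.7},{"turn":[0,0,0],"translation":[0,0,0],"hand":0.7},{"turn":[0,0,0],"translation":[0,0,0],"hand":0.7}]}}

```text
time_s: 9.68
eef_pos: [425.3, 143.9, 207.4]
ee_rot: [0.0, -0.24, 0.971, -0.0]
force: [-0.7, -0.8, -0.3]
grip_width: 0.699
grip_force: 0.0
```

Run:
```python
from h import *
c=wcap(5); bar(c,424.9,143.9);base(c,424.9,143.9); plan(424.9,143.9,54,117.8,c["s"])
```

```text
bar n 849 z 64.3 [425.2 143.8] [34.  21.4] 27.3
base 3004 [425.2 143.5] [34.1 88.1] 27.9
pos [425.6 144.  207.3] turn [-0.     0.    -0.001] then transl [  0.6   0.3 153.3] grip 0.696 F [-0.2 -0.1  0.7] t 9.9
```

Good agreement. Grasp the strip, lift it and turn it to the frame yaw (turn +0.546).

Call:
{"op": "move_arm", "data": {"moves": [{"turn":[0,0,0],"translation":[0.4,0.4,35],"hand":0.7},{"turn":[0,0,0],"translation":[0,0,35],"hand":0.7},{"turn":[0,0,0],"translation":[0,0,35],"hand":0.7},{"turn":[0,0,0],"translation":[0,0,30],"hand":0.7},{"turn":[0,0,0],"translation":[0,0,17],"hand":0.7},{"turn":[0,0,0],"translation":[0,0,0],"hand":0.7},{"turn":[0,0,0],"translation":[0,0,0],"hand":0.2},{"turn":[0,0,0],"translation":[0,0,0],"hand":0.1},{"turn":[0,0,0],"translation":[0,0,0],"hand":0.1},{"turn":[0,0,0],"translation":[0,0,0],"hand":0.1}]}}

```text
time_s: 10.77
eef_pos: [425.3, 144.2, 56.8]
ee_rot: [0.002, -0.24, 0.971, -0.0]
force: [1.1, 0.6, 5.9]
grip_width: 0.25
grip_force: 59.7
```

Call:
{"op": "move_arm", "data": {"moves": [{"turn":[0,0,0],"translation":[0,0,0],"hand":0.1},{"turn":[0,0,0],"translation":[0,0,-15],"hand":0.1},{"turn":[0,0,0],"translation":[0,0,-35],"hand":0.1},{"turn":[0,0,0.109],"translation":[0,0,-35],"hand":0.1},{"turn":[0,0,0.109],"translation":[0,0,-35],"hand":0.1},{"turn":[0,0,0.109],"translation":[0,0,-20],"hand":0.1},{"turn":[0,0,0.109],"translation":[0,0,0],"hand":0.1},{"turn":[0,0,0.109],"translation":[0,0,0],"hand":0.1},{"turn":[0,0,0],"translation":[0,0,0],"hand":0.1},{"turn":[0,0,0],"translation":[0,0,0],"hand":0.1}]}}

```text
time_s: 11.6
eef_pos: [424.0, 144.1, 195.5]
ee_rot: [0.0, 0.029, 1.0, 0.0]
force: [-0.5, 0.1, -1.8]
grip_width: 0.244
grip_force: 59.2
```

```bash
cat >> h.py <<'E'
def held(c):
    W=c["W"]; s=c["s"]; q=s["ee_rot"]; R=Ro.from_quat([q[1],q[2],q[3],q[0]]).as_matrix(); T=(W-s["eef_pos"])@R
    m=(abs(T[...,0])<60)&(abs(T[...,1])<60)&(T[...,2]>20)&(T[...,2]<58)
    p=T[m]; r=cv2.minAreaRect(p[:,:2].astype(np.float32)); print("held",np.round(r[0],1),np.round(r[1],1),round(r[2],2),"xmax",p[:,0].max().round(1),"y",p[:,1].min().round(1),p[:,1].max().round(1),"bottom",np.percentile(p[:,2],99.8).round(1),"top",np.median(p[:,2]).round(1))
E
python3 - <<'E'
from h import *
c=wcap(4); held(c); plan(660.2,86,200,86.5,c["s"])
E
```

```text
held [ 0.3 -0.1] [88.7 34.8] 89.94 xmax 17.7 y -44.4 44.2 bottom 53.8 top 30.7
pos [424.  144.1 195.3] turn [-0.    -0.     0.003] then transl [-239.3  -43.6   -4.7] grip 0.252 F [ 0.7  0.2 -2.9] t 11.8
```

Call:
{"op": "move_arm", "data": {"moves": [{"turn":[0,0,0],"translation":[-34.3,-6.3,0],"hand":0.1},{"turn":[0,0,0],"translation":[-34,-6.2,0],"hand":0.1},{"turn":[0,0,0],"translation":[-34,-6.2,0],"hand":0.1},{"turn":[0,0,0],"translation":[-34,-6.2,0],"hand":0.1},{"turn":[0,0,0],"translation":[-34,-6.2,0],"hand":0.1},{"turn":[0,0,0],"translation":[-34,-6.2,0],"hand":0.1},{"turn":[0,0,0],"translation":[-35,-6.3,0],"hand":0.1},{"turn":[0,0,0],"translation":[0,0,30],"hand":0.1},{"turn":[0,0,0],"translation":[0,0,30],"hand":0.1},{"turn":[0,0,0],"translation":[0,0,20],"hand":0.1}]}}

```text
time_s: 12.63
eef_pos: [659.7, 85.8, 111.6]
ee_rot: [-0.002, 0.03, 1.0, 0.0]
force: [-0.2, 0.3, -3.4]
grip_width: 0.245
grip_force: 59.3
```

Call:
{"op": "move_arm", "data": {"moves": [{"turn":[0,0,0.003],"translation":[0,0,0],"hand":0.1},{"turn":[0,0,0],"translation":[0,0,0],"hand":0.1},{"turn":[0,0,0],"translation":[0,0,0],"hand":0.1},{"turn":[0,0,0],"translation":[0,0,0],"hand":0.1}]}}

```text
time_s: 12.97
eef_pos: [661.2, 86.0, 117.5]
ee_rot: [0.002, 0.032, 0.999, -0.0]
force: [0.2, -0.7, -2.0]
grip_width: 0.249
grip_force: 59.2
```

Run:
```python
from h import *
c=wcap(6); plan(660.4,86.1,77,86.5,c["s"]); held(c)
```

```text
pos [660.9  86.1 116.8] turn [ 0.     0.002 -0.002] then transl [ 0.5  0.  39.8] grip 0.243 F [-0.8 -0.  -1.7] t 13.2
held [21.4 -0. ] [88.6 77.3] 89.67 xmax 60.0 y -44.2 44.3 bottom 53.6 top 30.8
```

Call:
{"op": "move_arm", "data": {"moves": [{"turn":[0,0,0],"translation":[0.5,0,15],"hand":0.1},{"turn":[0,0,0],"translation":[0,0,10],"hand":0.1},{"turn":[0,0,0],"translation":[0,0,5],"hand":0.1},{"turn":[0,0,0],"translation":[0,0,4],"hand":0.1},{"turn":[0,0,0],"translation":[0,0,4],"hand":0.1},{"turn":[0,0,0],"translation":[0,0,2],"hand":0.1},{"turn":[0,0,0],"translation":[0,0,0],"hand":0.1},{"turn":[0,0,0],"translation":[0,0,0],"hand":0.1}]}}

```text
time_s: 13.93
eef_pos: [660.3, 86.1, 76.8]
ee_rot: [0.001, 0.032, 0.999, -0.0]
force: [-1.6, 0.4, 6.4]
grip_width: 0.245
grip_force: 60.3
```

Call:
{"op": "move_arm", "data": {"moves": [{"turn":[0,0,0],"translation":[0,0,0],"hand":0.5},{"turn":[0,0,0],"translation":[0,0,0],"hand":0.5},{"turn":[0,0,0],"translation":[0,0,0],"hand":0.5},{"turn":[0,0,0],"translation":[0,0,0],"hand":0.5},{"turn":[0,0,0],"translation":[0,0,-10],"hand":0.5},{"turn":[0,0,0],"translation":[0,0,-35],"hand":0.6},{"turn":[0,0,0],"translation":[0,0,-35],"hand":0.6},{"turn":[0,0,0],"translation":[0,0,-35],"hand":0.6},{"turn":[0,0,0],"translation":[0,0,-25],"hand":0.6},{"turn":[0,0,0],"translation":[0,0,0],"hand":0.6}]}}

```text
time_s: 14.77
eef_pos: [661.6, 86.1, 222.7]
ee_rot: [0.006, 0.032, 0.999, -0.0]
force: [0.3, 0.5, -0.0]
grip_width: 0.602
grip_force: 0.0
```

Call:
{"op": "move_arm", "data": {"moves": [{"turn":[0,0,0],"translation":[0,0,0],"hand":0.6},{"turn":[0,0,0],"translation":[0,0,0],"hand":0.6},{"turn":[0,0,0],"translation":[0,0,0],"hand":0.6}]}}

```text
time_s: 15.02
eef_pos: [659.4, 86.0, 214.0]
ee_rot: [-0.001, 0.032, 0.999, 0.0]
force: [0.2, -0.4, -0.5]
grip_width: 0.601
grip_force: 0.0
```

Run:
```python
from rim import *
c=wcap(4); W=c["W"]
for n,x,y in(("square",666.6,191.6),("strip",660.4,86.1)): print(n); bar(c,x,y,45,42,52); bar(c,x,y,30,78,90)
print("plate",np.nanmedian(W[...,2][(W[...,2]>30)&(W[...,2]<40)]))
rims(c,["round","oblong"])
t=cap("top")
for n,x,y in(("oblong",424.9,3.2),("round",426.5,-285)):
    print(n); bar(t,x,y);base(t,x,y)
plan(426.5,1.9,205,77,c["s"])
```

```text
square
bar n 2808 z 46.2 [667.2 191.8] [66.6 66.2] 86.4
bar n 969 z 84.0 [667.1 191. ] [21.7 34. ] 86.6
strip
bar n 2102 z 46.1 [659.5  86.3] [87.9 33.3] 86.2
bar n 895 z 83.9 [659.7  86.5] [21.3 33.5] 85.8
plate 36.11848470169903
round 3982 rect [653.8 -19.4] [75.  75.2] 86.3 dev [-0.   0.4]
oblong 4570 rect [ 648.1 -124.9] [90.9 57.3] 86.3 dev [0.7 0.7]
oblong
bar n 74 z 63.9 [425.    3.2] [21.4 34.2] 77.0
base 433 [424.9   3.1] [85.1 54.3] 77.6
round
bar n 77 z 63.6 [ 426.7 -284.9] [31.9 23.4] 26.9
base 391 [ 426.9 -283.9] [67.4 71.5] 89.1
pos [659.5  86.1 214.1] turn [-0.    -0.002  0.163] then transl [ 208.1 -134.4    9.1] grip 0.6 F [ 0.1 -0.9  0.5] t 15.2
```

Both seated exactly (base top 46 mm, bar top 84 mm). Now the oblong block.

Call:
{"op": "move_arm", "data": {"moves": [{"turn":[0,0,0.08],"translation":[0,0,0],"hand":0.7},{"turn":[0,0,0.083],"translation":[0,0,0],"hand":0.7}]}}

```text
time_s: 15.43
eef_pos: [659.8, 86.1, 215.0]
ee_rot: [-0.0, 0.115, 0.993, -0.0]
force: [-0.4, 0.7, -0.1]
grip_width: 0.699
grip_force: 0.0
```

Call:
{"op": "move_arm", "data": {"moves": [{"turn":[0,0,0],"translation":[30,-19,0],"hand":0.7},{"turn":[0,0,0],"translation":[30,-19,0],"hand":0.7},{"turn":[0,0,0],"translation":[30,-19,0],"hand":0.7},{"turn":[0,0,0],"translation":[30,-19,0],"hand":0.7},{"turn":[0,0,0],"translation":[30,-19,0],"hand":0.7},{"turn":[0,0,0],"translation":[30,-19,5],"hand":0.7},{"turn":[0,0,0],"translation":[28,-20.4,5],"hand":0.7},{"turn":[0,0,0],"translation":[0,0,0],"hand":0.7},{"turn":[0,0,0],"translation":[0,0,0],"hand":0.7},{"turn":[0,0,0],"translation":[0,0,0],"hand":0.7}]}}

```text
time_s: 16.27
eef_pos: [427.7, 1.8, 205.8]
ee_rot: [0.001, 0.113, 0.994, -0.0]
force: [-0.2, -0.6, 0.0]
grip_width: 0.702
grip_force: 0.0
```

Run:
```python
from h import *
c=wcap(5); bar(c,426.5,1.9);base(c,426.5,1.9); plan(426.5,1.9,54,77,c["s"])
```

```text
bar n 858 z 64.4 [426.9   1.3] [21.4 34.3] 77.2
base 4317 [426.9   1.7] [86.  54.3] 76.9
pos [427.8   2.  205.5] turn [0.    0.001 0.   ] then transl [  1.3  -0.3 151.5] grip 0.702 F [-0.1 -0.6 -0.3] t 16.5
```

Call:
{"op": "move_arm", "data": {"moves": [{"turn":[0,0,0],"translation":[1,-0.3,35],"hand":0.7},{"turn":[0,0,0],"translation":[0,0,35],"hand":0.7},{"turn":[0,0,0],"translation":[0,0,35],"hand":0.7},{"turn":[0,0,0],"translation":[0,0,30],"hand":0.7},{"turn":[0,0,0],"translation":[0,0,16],"hand":0.7},{"turn":[0,0,0],"translation":[0,0,0],"hand":0.7},{"turn":[0,0,0],"translation":[0,0,0],"hand":0.2},{"turn":[0,0,0],"translation":[0,0,0],"hand":0.1},{"turn":[0,0,0],"translation":[0,0,0],"hand":0.1},{"turn":[0,0,0],"translation":[0,0,0],"hand":0.1}]}}

```text
time_s: 17.35
eef_pos: [427.1, 1.6, 55.7]
ee_rot: [0.002, 0.113, 0.994, -0.0]
force: [0.8, 0.5, 6.3]
grip_width: 0.245
grip_force: 59.8
```

Call:
{"op": "move_arm", "data": {"moves": [{"turn":[0,0,0],"translation":[0,0,0],"hand":0.1},{"turn":[0,0,0],"translation":[0,0,-15],"hand":0.1},{"turn":[0,0,0],"translation":[0,0,-35],"hand":0.1},{"turn":[0,0,-0.083],"translation":[0,0,-35],"hand":0.1},{"turn":[0,0,-0.083],"translation":[0,0,-35],"hand":0.1},{"turn":[0,0,0],"translation":[0,0,-20],"hand":0.1},{"turn":[0,0,0],"translation":[0,0,0],"hand":0.1},{"turn":[0,0,0],"translation":[0,0,0],"hand":0.1},{"turn":[0,0,0],"translation":[0,0,0],"hand":0.1}]}}

```text
time_s: 18.1
eef_pos: [425.3, 2.0, 193.4]
ee_rot: [-0.001, 0.031, 1.0, 0.0]
force: [-0.5, -0.1, -2.4]
grip_width: 0.247
grip_force: 59.2
```

Run:
```python
from h import *
c=wcap(4); held(c); plan(647.8,-125.1,200,86.5,c["s"])
```

```text
held [0.7 0. ] [86.4 54.9] 89.71 xmax 27.9 y -43.3 43.1 bottom 53.7 top 29.4
pos [425.3   2.  193.1] turn [ 0.    -0.002  0.   ] then transl [-229.8 -113.3   -6.9] grip 0.244 F [-0.7  1.1 -2.1] t 18.2
```

Call:
{"op": "move_arm", "data": {"moves": [{"turn":[0,0,0],"translation":[-33,-16.2,0],"hand":0.1},{"turn":[0,0,0],"translation":[-33,-16.2,0],"hand":0.1},{"turn":[0,0,0],"translation":[-33,-16.2,0],"hand":0.1},{"turn":[0,0,0],"translation":[-33,-16.2,0],"hand":0.1},{"turn":[0,0,0],"translation":[-33,-16.2,0],"hand":0.1},{"turn":[0,0,0],"translation":[-33,-16.2,0],"hand":0.1},{"turn":[0,0,0],"translation":[-32.3,-16.1,0],"hand":0.1},{"turn":[0,0,0],"translation":[0,0,30],"hand":0.1},{"turn":[0,0,0],"translation":[0,0,30],"hand":0.1},{"turn":[0,0,0],"translation":[0,0,18],"hand":0.1}]}}

```text
time_s: 19.13
eef_pos: [647.8, -125.1, 111.5]
ee_rot: [-0.003, 0.031, 1.0, 0.001]
force: [-0.4, -0.2, -2.7]
grip_width: 0.245
grip_force: 59.1
```

Call:
{"op": "move_arm", "data": {"moves": [{"turn":[0,0,0],"translation":[0,0,0],"hand":0.1},{"turn":[0,0,0],"translation":[0,0,0],"hand":0.1},{"turn":[0,0,0],"translation":[0,0,0],"hand":0.1},{"turn":[0,0,0],"translation":[0,0,0],"hand":0.1}]}}

```text
time_s: 19.47
eef_pos: [649.7, -125.5, 118.2]
ee_rot: [0.001, 0.03, 1.0, -0.001]
force: [0.8, 0.4, -1.4]
grip_width: 0.25
grip_force: 59.1
```

Run:
```python
from h import *
c=wcap(6); plan(648.3,-125.1,76,86.5,c["s"])
```

```text
pos [ 649.4 -125.4  117.6] turn [-0.001  0.002  0.   ] then transl [ 1.1  0.2 41.6] grip 0.248 F [-0.1 -0.2 -2.2] t 19.7
```

Call:
{"op": "move_arm", "data": {"moves": [{"turn":[0,0,0],"translation":[0.9,0.2,15],"hand":0.1},{"turn":[0,0,0],"translation":[0,0,10],"hand":0.1},{"turn":[0,0,0],"translation":[0,0,5],"hand":0.1},{"turn":[0,0,0],"translation":[0,0,4],"hand":0.1},{"turn":[0,0,0],"translation":[0,0,4],"hand":0.1},{"turn":[0,0,0],"translation":[0,0,3],"hand":0.1},{"turn":[0,0,0],"translation":[0,0,0],"hand":0.1},{"turn":[0,0,0],"translation":[0,0,0],"hand":0.1}]}}

```text
time_s: 20.43
eef_pos: [648.3, -125.1, 75.8]
ee_rot: [0.0, 0.03, 1.0, -0.0]
force: [-0.6, -0.2, 0.4]
grip_width: 0.248
grip_force: 59.7
```

Call:
{"op": "move_arm", "data": {"moves": [{"turn":[0,0,0],"translation":[0,0,0.5],"hand":0.1},{"turn":[0,0,0],"translation":[0,0,0],"hand":0.5},{"turn":[0,0,0],"translation":[0,0,0],"hand":0.5},{"turn":[0,0,0],"translation":[0,0,0],"hand":0.5},{"turn":[0,0,0],"translation":[0,0,-10],"hand":0.5},{"turn":[0,0,0],"translation":[0,0,-35],"hand":0.6},{"turn":[0,0,0],"translation":[0,0,-35],"hand":0.6},{"turn":[0,0,0],"translation":[0,0,-35],"hand":0.6},{"turn":[0,0,0],"translation":[0,0,-25],"hand":0.6},{"turn":[0,0,0],"translation":[0,0,0],"hand":0.6}]}}

```text
time_s: 21.27
eef_pos: [649.7, -125.5, 222.1]
ee_rot: [0.005, 0.03, 1.0, -0.002]
force: [-0.0, -0.3, 0.9]
grip_width: 0.601
grip_force: 0.0
```

Call:
{"op": "move_arm", "data": {"moves": [{"turn":[0,0,0],"translation":[0,0,0],"hand":0.6},{"turn":[0,0,0],"translation":[0,0,0],"hand":0.6},{"turn":[0,0,0],"translation":[0,0,0],"hand":0.6}]}}

```text
time_s: 21.52
eef_pos: [647.6, -124.9, 213.5]
ee_rot: [-0.001, 0.03, 1.0, 0.0]
force: [0.3, -0.1, -0.3]
grip_width: 0.597
grip_force: 0.0
```

Run:
```python
from rim import *
c=wcap(4); W=c["W"]
for n,x,y in(("oblong",648,-125),): print(n); bar(c,x,y,45,42,52); bar(c,x,y,30,78,90)
rims(c,["round"])
t=cap("top")
for n,x,y in(("round",426.5,-285),("sq",665.2,193.1),("st",658.7,87.3)):
    print(n); bar(t,x,y) if n=="round" else bar(t,x,y,40,70,95);
plan(428.1,-286.4,205,118,c["s"])
```

```text
oblong
bar n 3322 z 46.1 [ 647.4 -124.9] [85.9 53.1] 86.3
bar n 919 z 83.9 [ 647.4 -125.2] [21.5 33.6] 87.0
round 3991 rect [654.1 -20.3] [74.9 75. ] 86.5 dev [ 0.3 -0.5]
round
bar n 80 z 63.3 [ 426.7 -285.2] [32.1 22.2] 27.1
sq
bar n 77 z 82.4 [663.9 193.4] [22.  33.1] 87.4
st
bar n 76 z 83.1 [657.7  87.4] [21.7 32.8] 84.9
pos [ 647.7 -124.9  213.6] turn [ 0.001 -0.002 -0.55 ] then transl [269.7 -39.5   8.6] grip 0.594 F [ 0.  -0.4  0.3] t 21.7
```

Oblong seated. Now the round block.

Call:
{"op": "move_arm", "data": {"moves": [{"turn":[0,0,-0.11],"translation":[0,0,0],"hand":0.7},{"turn":[0,0,-0.11],"translation":[0,0,0],"hand":0.7},{"turn":[0,0,-0.11],"translation":[0,0,0],"hand":0.7},{"turn":[0,0,-0.11],"translation":[0,0,0],"hand":0.7},{"turn":[0,0,-0.11],"translation":[0,0,0],"hand":0.7}]}}

```text
time_s: 22.18
eef_pos: [648.0, -125.0, 214.6]
ee_rot: [-0.0, -0.245, 0.97, 0.0]
force: [0.1, 0.2, 0.6]
grip_width: 0.701
grip_force: 0.0
```

Call:
{"op": "move_arm", "data": {"moves": [{"turn":[0,0,0],"translation":[34,-5,0],"hand":0.7},{"turn":[0,0,0],"translation":[34,-5,0],"hand":0.7},{"turn":[0,0,0],"translation":[34,-5,0],"hand":0.7},{"turn":[0,0,0],"translation":[34,-5,0],"hand":0.7},{"turn":[0,0,0],"translation":[34,-5,0],"hand":0.7},{"turn":[0,0,0],"translation":[34,-5,0],"hand":0.7},{"turn":[0,0,0],"translation":[34,-5,5],"hand":0.7},{"turn":[0,0,0],"translation":[32,-5,4],"hand":0.7},{"turn":[0,0,0],"translation":[0,0,0],"hand":0.7},{"turn":[0,0,0],"translation":[0,0,0],"hand":0.7}]}}

```text
time_s: 23.02
eef_pos: [427.7, -287.9, 205.8]
ee_rot: [0.0, -0.241, 0.971, 0.0]
force: [0.5, 0.3, 0.2]
grip_width: 0.699
grip_force: 0.0
```

Run:
```python
from h import *
c=wcap(5); bar(c,428.1,-286.4);base(c,428,-286.4); plan(428.1,-286.4,54,118,c["s"])
```

```text
bar n 850 z 64.2 [ 427.7 -288.7] [33.6 21.3] 28.4
base 3639 [ 427.6 -288.3] [70.6 71. ] 4.3
pos [ 428.8 -287.1  205.9] turn [-0.     0.     0.001] then transl [  0.3   0.9 151.9] grip 0.705 F [ 0.2 -0.1 -0.8] t 23.2
```

Call:
{"op": "move_arm", "data": {"moves": [{"turn":[0,0,0],"translation":[1.5,-0.6,35],"hand":0.7},{"turn":[0,0,0],"translation":[0,0,35],"hand":0.7},{"turn":[0,0,0],"translation":[0,0,35],"hand":0.7},{"turn":[0,0,0],"translation":[0,0,30],"hand":0.7},{"turn":[0,0,0],"translation":[0,0,16],"hand":0.7},{"turn":[0,0,0],"translation":[0,0,0],"hand":0.7},{"turn":[0,0,0],"translation":[0,0,0],"hand":0.2},{"turn":[0,0,0],"translation":[0,0,0],"hand":0.1},{"turn":[0,0,0],"translation":[0,0,0],"hand":0.1},{"turn":[0,0,0],"translation":[0,0,0],"hand":0.1}]}}

```text
time_s: 24.1
eef_pos: [428.5, -288.9, 56.4]
ee_rot: [0.001, -0.242, 0.97, -0.002]
force: [0.6, 0.2, 5.5]
grip_width: 0.245
grip_force: 59.4
```

Call:
{"op": "move_arm", "data": {"moves": [{"turn":[0,0,0],"translation":[0,0,0],"hand":0.1},{"turn":[0,0,0],"translation":[0,0,-15],"hand":0.1},{"turn":[0,0,0],"translation":[0,0,-35],"hand":0.1},{"turn":[0,0,0.11],"translation":[0,0,-35],"hand":0.1},{"turn":[0,0,0.11],"translation":[0,0,-35],"hand":0.1},{"turn":[0,0,0.11],"translation":[0,0,-20],"hand":0.1},{"turn":[0,0,0.11],"translation":[0,0,0],"hand":0.1},{"turn":[0,0,0.11],"translation":[0,0,0],"hand":0.1},{"turn":[0,0,0],"translation":[0,0,0],"hand":0.1},{"turn":[0,0,0],"translation":[0,0,0],"hand":0.1}]}}

```text
time_s: 24.93
eef_pos: [427.6, -288.1, 195.0]
ee_rot: [-0.0, 0.029, 1.0, -0.0]
force: [1.0, -0.7, -2.3]
grip_width: 0.246
grip_force: 59.2
```

Run:
```python
from h import *
c=wcap(4); held(c); plan(654,-19.9,200,86.5,c["s"])
```

```text
held [10.4  0.2] [50.3 71.3] 0.54 xmax 35.5 y -35.6 35.7 bottom 54.1 top 30.1
pos [ 427.6 -288.1  194.8] turn [-0.    -0.     0.003] then transl [-209.6  281.6   -5.2] grip 0.247 F [-0.5 -0.4 -2.6] t 25.1
```

Call:
{"op": "move_arm", "data": {"moves": [{"turn":[0,0,0],"translation":[-23.2,31.3,0],"hand":0.1},{"turn":[0,0,0],"translation":[-23.2,31.3,0],"hand":0.1},{"turn":[0,0,0],"translation":[-23.2,31.3,0],"hand":0.1},{"turn":[0,0,0],"translation":[-23.2,31.3,0],"hand":0.1},{"turn":[0,0,0],"translation":[-23.2,31.3,0],"hand":0.1},{"turn":[0,0,0],"translation":[-23.2,31.3,0],"hand":0.1},{"turn":[0,0,0],"translation":[-23.2,31.3,0],"hand":0.1},{"turn":[0,0,0],"translation":[-23.2,31.3,0],"hand":0.1},{"turn":[0,0,0],"translation":[-23.2,31.2,0],"hand":0.1},{"turn":[0,0,0.003],"translation":[0,0,0],"hand":0.1}]}}

```text
time_s: 25.97
eef_pos: [655.7, -14.4, 193.6]
ee_rot: [0.0, 0.029, 1.0, 0.001]
force: [-1.0, 0.3, -1.4]
grip_width: 0.247
grip_force: 59.5
```

Call:
{"op": "move_arm", "data": {"moves": [{"turn":[0,0,0],"translation":[0,0,30],"hand":0.1},{"turn":[0,0,0],"translation":[0,0,30],"hand":0.1},{"turn":[0,0,0],"translation":[0,0,18],"hand":0.1},{"turn":[0,0,0],"translation":[0,0,0],"hand":0.1},{"turn":[0,0,0],"translation":[0,0,0],"hand":0.1},{"turn":[0,0,0],"translation":[0,0,0],"hand":0.1}]}}

```text
time_s: 26.47
eef_pos: [654.0, -20.2, 118.3]
ee_rot: [0.001, 0.032, 0.999, -0.0]
force: [-0.2, -0.3, -1.1]
grip_width: 0.243
grip_force: 59.4
```

Run:
```python
from h import *
c=wcap(6); plan(653.6,-19.9,76,86.5,c["s"])
```

```text
pos [653.9 -20.1 118.3] turn [-0.001  0.002 -0.003] then transl [ 0.3  0.2 42.3] grip 0.245 F [ 0.3 -0.4 -1.8] t 26.7
```

Call:
{"op": "move_arm", "data": {"moves": [{"turn":[0,0,0],"translation":[0.2,0.2,15],"hand":0.1},{"turn":[0,0,0],"translation":[0,0,10],"hand":0.1},{"turn":[0,0,0],"translation":[0,0,5],"hand":0.1},{"turn":[0,0,0],"translation":[0,0,4],"hand":0.1},{"turn":[0,0,0],"translation":[0,0,4],"hand":0.1},{"turn":[0,0,0],"translation":[0,0,3.5],"hand":0.1},{"turn":[0,0,0],"translation":[0,0,0],"hand":0.1},{"turn":[0,0,0],"translation":[0,0,0],"hand":0.1}]}}

```text
time_s: 27.43
eef_pos: [653.5, -19.8, 76.5]
ee_rot: [0.001, 0.032, 0.999, -0.0]
force: [-1.9, 0.6, 5.6]
grip_width: 0.248
grip_force: 60.4
```

Seated by the reading. Release, rise and verify all four, then look at the mallet.

Call:
{"op": "move_arm", "data": {"moves": [{"turn":[0,0,0],"translation":[0,0,0],"hand":0.5},{"turn":[0,0,0],"translation":[0,0,0],"hand":0.5},{"turn":[0,0,0],"translation":[0,0,0],"hand":0.5},{"turn":[0,0,0],"translation":[0,0,0],"hand":0.5},{"turn":[0,0,0],"translation":[0,0,-10],"hand":0.5},{"turn":[0,0,0],"translation":[0,0,-35],"hand":0.6},{"turn":[0,0,0],"translation":[0,0,-35],"hand":0.6},{"turn":[0,0,0],"translation":[0,0,-35],"hand":0.6},{"turn":[0,0,0],"translation":[0,0,-25],"hand":0.6},{"turn":[0,0,0],"translation":[0,0,0],"hand":0.6}]}}

```text
time_s: 28.27
eef_pos: [654.8, -20.0, 222.5]
ee_rot: [0.005, 0.032, 0.999, -0.001]
force: [0.1, 0.3, 1.4]
grip_width: 0.603
grip_force: 0.0
```

Call:
{"op": "move_arm", "data": {"moves": [{"turn":[0,0,0],"translation":[0,0,0],"hand":0.6},{"turn":[0,0,0],"translation":[0,0,0],"hand":0.6},{"turn":[0,0,0],"translation":[0,0,0],"hand":0.6}]}}

```text
time_s: 28.52
eef_pos: [652.7, -19.6, 213.9]
ee_rot: [-0.001, 0.032, 0.999, 0.0]
force: [-0.5, 0.1, -0.2]
grip_width: 0.601
grip_force: 0.0
```

Run:
```python
from rim import *
c=wcap(4); W=c["W"]; cv2.imwrite("pics/w4.png",c["image"])
for n,x,y in(("square",666.7,191.7),("strip",660.2,86),("round",653.8,-19.8),("oblong",647.5,-125.2)): print(n); bar(c,x,y,45,40,52); bar(c,x,y,30,78,90)
plan(457,-139,150,90,c["s"])
```

```text
square
bar n 2886 z 46.3 [667.2 191.5] [67.2 66.2] 86.4
bar n 1048 z 83.9 [667.1 191. ] [22.9 34.2] 86.4
strip
bar n 1834 z 46.2 [659.6  86.1] [88.  33.4] 86.3
bar n 950 z 83.9 [659.7  85.6] [22.  33.6] 86.2
round
bar n 2835 z 46.2 [653.5 -19.4] [69.8 70.8] 84.4
bar n 892 z 83.9 [653.5 -19.6] [22.  33.4] 86.4
oblong
bar n 3041 z 46.1 [ 647.4 -124.7] [86.1 53.8] 85.9
bar n 963 z 83.8 [ 647.7 -124.2] [21.8 33.9] 86.4
pos [652.8 -19.7 214. ] turn [ 0.    -0.002 -0.064] then transl [ 195.8 -119.3   64. ] grip 0.598 F [ 0.7 -0.2 -0.1] t 28.7
```

View pics/w4.png

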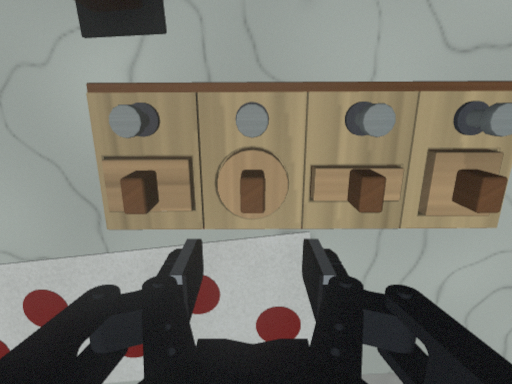

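All four blocks sit flat in their pockets at row ~185, with the pegs up at row ~120. Now to the mallet: I'll grip its head by the y sides so knocking puts no moment on the grip.

Call:
{"op": "move_arm", "data": {"moves": [{"turn":[0,0,-0.064],"translation":[0,0,0],"hand":1.0},{"turn":[0,0,0],"translation":[32,-20,0],"hand":1.0},{"turn":[0,0,0],"translation":[33,-20,0],"hand":1.0},{"turn":[0,0,0],"translation":[33,-20,0],"hand":1.0},{"turn":[0,0,0],"translation":[33,-20,0],"hand":1.0},{"turn":[0,0,0],"translation":[33,-20,5],"hand":1.0},{"turn":[0,0,0],"translation":[32,-19,5],"hand":1.0},{"turn":[0,0,0],"translation":[0,0,0],"hand":1.0},{"turn":[0,0,0],"translation":[0,0,0],"hand":1.0},{"turn":[0,0,0],"translation":[0,0,0],"hand":1.0}]}}

```text
time_s: 29.55
eef_pos: [457.6, -138.7, 205.5]
ee_rot: [0.0, 0.0, 1.0, -0.0]
force: [0.8, -0.0, -0.4]
grip_width: 1.002
grip_force: 0.0
```

Run:
```python
from h import *
c=wcap(5); bar(c,457,-139,60,48,64); bar(c,380,-139,60,36,46); plan(457,-139,31,90,c["s"])
t=cap("top"); W=t["W"]
for n,x,y in(("sq",665.2,193.1),("st",658.7,87.3),("ro",652.3,-18.5),("ob",645.8,-124.3)): bar(t,x,y,40,75,95)
cv2.imwrite("pics/w5.png",c["image"])
```

```text
bar n 2447 z 56.4 [ 458.2 -139.7] [44.6 50. ] 0.1
bar n 2878 z 40.9 [ 378.2 -138.6] [116.3  41.5] 0.0
pos [ 457.8 -138.4  205.3] turn [-0.     0.     0.001] then transl [  0.8  -0.6 174.3] grip 0.998 F [ 0.7  0.2 -0.2] t 29.8
bar n 77 z 82.7 [664.2 194.1] [33.1 22.1] 1.3
bar n 72 z 84.1 [657.   87.4] [21.8 33.5] 84.3
bar n 74 z 84.0 [652.3 -18.5] [33.7 19.6] 0.3
bar n 78 z 83.7 [ 645.2 -123.4] [22.4 33. ] 84.4
```

View pics/w5.png

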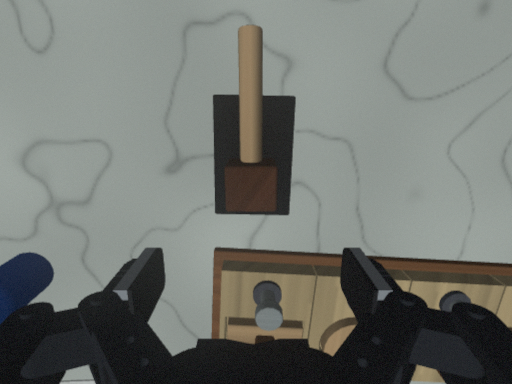

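The mallet head is at (250,188) with the handle upward in the image; fingers open around it. Grip the head.

Call:
{"op": "move_arm", "data": {"moves": [{"turn":[0,0,0],"translation":[-0.4,-1.3,40],"hand":1.0},{"turn":[0,0,0],"translation":[0,0,40],"hand":1.0},{"turn":[0,0,0],"translation":[0,0,40],"hand":1.0},{"turn":[0,0,0],"translation":[0,0,30],"hand":1.0},{"turn":[0,0,0],"translation":[0,0,17],"hand":1.0},{"turn":[0,0,0],"translation":[0,0,0],"hand":1.0},{"turn":[0,0,0],"translation":[0,0,0],"hand":0.7},{"turn":[0,0,0],"translation":[0,0,0],"hand":0.4},{"turn":[0,0,0],"translation":[0,0,0],"hand":0.4},{"turn":[0,0,0],"translation":[0,0,0],"hand":0.4}], "grip_force": 80}}

```text
time_s: 30.68
eef_pos: [458.5, -140.6, 40.0]
ee_rot: [0.001, 0.0, 1.0, -0.001]
force: [0.9, -0.4, 7.0]
grip_width: 0.573
grip_force: 83.6
```

Call:
{"op": "move_arm", "data": {"moves": [{"turn":[0,0,0],"translation":[0,0,0],"hand":0.4},{"turn":[0,0,0],"translation":[0,0,0],"hand":0.4},{"turn":[0,0,0],"translation":[0,0,0],"hand":0.4}]}}

```text
time_s: 30.93
eef_pos: [458.5, -140.6, 40.0]
ee_rot: [0.001, 0.0, 1.0, -0.001]
force: [0.5, 0.1, 4.7]
grip_width: 0.575
grip_force: 83.7
```

Run:
```python
from h import *
s=wcap(5)["s"]; plan(457,-139,31,90,s)
```

```text
pos [ 458.5 -140.6   40. ] turn [-0.002  0.003 -0.   ] then transl [1.5 1.6 9. ] grip 0.574 F [ 0.5 -0.   5.8] t 31.1
```

Mallet held at (458.5, -140.6, 40). Lift it and go over the oblong peg.

Call:
{"op": "move_arm", "data": {"moves": [{"turn":[0,0,0],"translation":[0,0,-15],"hand":0.4},{"turn":[0,0,0],"translation":[0,0,-35],"hand":0.4},{"turn":[0,0,0],"translation":[0,0,-35],"hand":0.4},{"turn":[0,0,0],"translation":[0,0,-25],"hand":0.4},{"turn":[0,0,0],"translation":[-31,5,0],"hand":0.4},{"turn":[0,0,0],"translation":[-31,5,0],"hand":0.4},{"turn":[0,0,0],"translation":[-31,5,0],"hand":0.4},{"turn":[0,0,0],"translation":[-31,4,0],"hand":0.4},{"turn":[0,0,0],"translation":[0,0,0],"hand":0.4},{"turn":[0,0,0],"translation":[0,0,0],"hand":0.4}]}}

```text
time_s: 32.02
eef_pos: [582.0, -120.5, 148.3]
ee_rot: [-0.0, -0.001, 1.0, -0.0]
force: [-0.4, -0.0, -3.5]
grip_width: 0.575
grip_force: 84.3
```

Run:
```python
from h import *
c=wcap(4); plan(582.4,-121.6,115,90,c["s"]); cv2.imwrite("pics/w6.png",c["image"])
W=c["W"]; s=c["s"]; q=s["ee_rot"]; R=Ro.from_quat([q[1],q[2],q[3],q[0]]).as_matrix(); T=(W-s["eef_pos"])@R
m=(T[...,0]>25)&(T[...,0]<140)&(abs(T[...,1])<15)&(T[...,2]<30)&(T[...,2]>-40)
p=T[m]; 
for lo in range(25,140,20):
    k=p[(p[:,0]>=lo)&(p[:,0]<lo+20)]
    if len(k): print(lo,len(k),"top z",k[:,2].min().round(1),"y",k[:,1].mean().round(1))
```

```text
pos [ 581.2 -120.8  148.4] turn [-0.    -0.001  0.   ] then transl [-1.2 -0.8 33.4] grip 0.572 F [ 0.2 -0.4 -4. ] t 32.2
25 2107 top z -4.0 y -0.1
45 2407 top z -4.0 y -0.0
65 2788 top z -4.3 y -0.0
85 3234 top z -4.6 y -0.0
105 851 top z -4.6 y 0.0
```

View pics/w6.png

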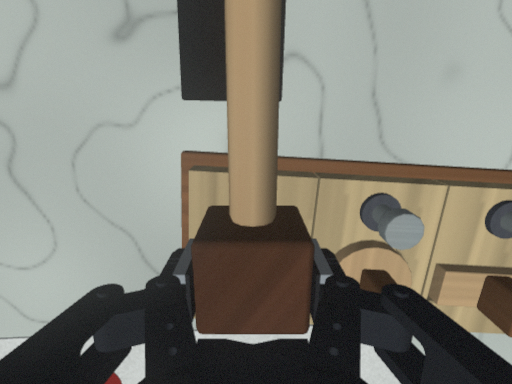

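The head is held level, handle up the image at (252,110), with the round peg visible at (403,228) and clear of the fingers. Press the oblong peg.

Call:
{"op": "move_arm", "data": {"moves": [{"turn":[0,0,0],"translation":[-1,-0.8,25],"hand":0.4},{"turn":[0,0,0],"translation":[0,0,5],"hand":0.4},{"turn":[0,0,0],"translation":[0,0,5],"hand":0.4},{"turn":[0,0,0],"translation":[0,0,5],"hand":0.4},{"turn":[0,0,0],"translation":[0,0,4],"hand":0.4},{"turn":[0,0,0],"translation":[0,0,4],"hand":0.4},{"turn":[0,0,0],"translation":[0,0,3],"hand":0.4},{"turn":[0,0,0],"translation":[0,0,0],"hand":0.4},{"turn":[0,0,0],"translation":[0,0,0],"hand":0.4}], "grip_force": 110}}

```text
time_s: 32.97
eef_pos: [582.7, -122.0, 97.6]
ee_rot: [0.0, 0.0, 1.0, -0.0]
force: [-1.1, -0.8, 0.2]
grip_width: 0.572
grip_force: 117.2
```

Call:
{"op": "move_arm", "data": {"moves": [{"turn":[0,0,0],"translation":[0,0,1],"hand":0.4},{"turn":[0,0,0],"translation":[0,0,1],"hand":0.4},{"turn":[0,0,0],"translation":[0,0,0],"hand":0.4}]}}

```text
time_s: 33.22
eef_pos: [582.7, -122.0, 95.9]
ee_rot: [0.0, 0.0, 1.0, -0.0]
force: [-2.8, -0.6, 4.6]
grip_width: 0.569
grip_force: 117.3
```

Call:
{"op": "move_arm", "data": {"moves": [{"turn":[0,0,0],"translation":[0,0,1],"hand":0.4},{"turn":[0,0,0],"translation":[0,0,0],"hand":0.4}]}}

```text
time_s: 33.38
eef_pos: [582.7, -122.0, 95.1]
ee_rot: [0.0, 0.0, 1.0, -0.0]
force: [-3.9, -0.6, 6.8]
grip_width: 0.569
grip_force: 118.2
```

Call:
{"op": "move_arm", "data": {"moves": [{"turn":[0,0,0],"translation":[0,0,1],"hand":0.4},{"turn":[0,0,0],"translation":[0,0,1],"hand":0.4},{"turn":[0,0,0],"translation":[0,0,0],"hand":0.4}]}}

```text
time_s: 33.63
eef_pos: [582.8, -122.0, 94.9]
ee_rot: [0.001, -0.0, 1.0, -0.001]
force: [-10.2, 1.6, 20.5]
grip_width: 0.572
grip_force: 120.2
```

Call:
{"op": "move_arm", "data": {"moves": [{"turn":[0,0,0],"translation":[0,0,1],"hand":0.4},{"turn":[0,0,0],"translation":[0,0,0],"hand":0.4}]}}

```text
time_s: 33.8
eef_pos: [582.9, -122.0, 94.9]
ee_rot: [0.001, -0.0, 1.0, -0.001]
force: [-13.5, 2.9, 29.8]
grip_width: 0.57
grip_force: 121.1
```

Home at TCP z 94.9 (head on the stop). On to the round peg.

Call:
{"op": "move_arm", "data": {"moves": [{"turn":[0,0,0],"translation":[0,0,-4],"hand":0.4},{"turn":[0,0,0],"translation":[0,0,-20],"hand":0.4},{"turn":[0,0,0],"translation":[0,0,-30],"hand":0.4},{"turn":[0,0,0],"translation":[0,0,0],"hand":0.4},{"turn":[0,0,0],"translation":[-2.1,35.4,0],"hand":0.4},{"turn":[0,0,0],"translation":[-2.1,35.4,0],"hand":0.4},{"turn":[0,0,0],"translation":[-2.1,35.4,0],"hand":0.4},{"turn":[0,0,0],"translation":[0,0,0],"hand":0.4},{"turn":[0,0,0],"translation":[0,0,0],"hand":0.4}]}}

```text
time_s: 34.55
eef_pos: [588.7, -13.9, 144.3]
ee_rot: [-0.0, -0.001, 1.0, 0.0]
force: [0.1, -1.5, -4.5]
grip_width: 0.565
grip_force: 116.6
```

Run:
```python
from h import *
c=wcap(3); plan(588.9,-15.8,95,90,c["s"]); W=c["W"]
Z=W[...,2]
for n,x,y in(("ob",582.4,-121.6),("ro",588.9,-15.8),("st",595.3,90),("sq",601.8,195.7)):
    m=(np.hypot(W[...,0]-x,W[...,1]-y)<12)&(Z>45)&(Z<90); print(n,m.sum(),np.median(Z[m]) if m.any() else None)
```

```text
pos [588.7 -15.  144.4] turn [-0.    -0.001  0.001] then transl [-0.2 -0.8 49.4] grip 0.572 F [-0.  -0.5 -3.7] t 34.6
ob 817 61.13332871274311
ro 0 None
st 1131 81.20538617382337
sq 38 46.396338504898246
```

Oblong peg reads 61.1 mm, which is home. Press the round one the same way.

Call:
{"op": "move_arm", "data": {"moves": [{"turn":[0,0,0],"translation":[0,-0.6,22],"hand":0.4},{"turn":[0,0,0],"translation":[0,0,5],"hand":0.4},{"turn":[0,0,0],"translation":[0,0,5],"hand":0.4},{"turn":[0,0,0],"translation":[0,0,5],"hand":0.4},{"turn":[0,0,0],"translation":[0,0,5],"hand":0.4},{"turn":[0,0,0],"translation":[0,0,4],"hand":0.4},{"turn":[0,0,0],"translation":[0,0,3],"hand":0.4},{"turn":[0,0,0],"translation":[0,0,2],"hand":0.4},{"turn":[0,0,0],"translation":[0,0,0],"hand":0.4},{"turn":[0,0,0],"translation":[0,0,0],"hand":0.4}]}}

```text
time_s: 35.53
eef_pos: [589.2, -16.8, 95.1]
ee_rot: [0.001, 0.0, 1.0, -0.001]
force: [-3.5, -2.7, 5.2]
grip_width: 0.57
grip_force: 117.6
```

Call:
{"op": "move_arm", "data": {"moves": [{"turn":[0,0,0],"translation":[0,0,1],"hand":0.4},{"turn":[0,0,0],"translation":[0,0,1],"hand":0.4},{"turn":[0,0,0],"translation":[0,0,0.5],"hand":0.4},{"turn":[0,0,0],"translation":[0,0,0],"hand":0.4}]}}

```text
time_s: 35.87
eef_pos: [589.4, -16.8, 94.9]
ee_rot: [0.001, 0.0, 1.0, -0.001]
force: [-12.5, -1.0, 25.3]
grip_width: 0.569
grip_force: 120.3
```

Call:
{"op": "move_arm", "data": {"moves": [{"turn":[0,0,0],"translation":[0,0,-4],"hand":0.4},{"turn":[0,0,0],"translation":[0,0,-20],"hand":0.4},{"turn":[0,0,0],"translation":[0,0,-29],"hand":0.4},{"turn":[0,0,0],"translation":[0,0,0],"hand":0.4},{"turn":[0,0,0],"translation":[-2.1,35.4,0],"hand":0.4},{"turn":[0,0,0],"translation":[-2.1,35.4,0],"hand":0.4},{"turn":[0,0,0],"translation":[-2.1,35.4,0],"hand":0.4},{"turn":[0,0,0],"translation":[0,0,0],"hand":0.4},{"turn":[0,0,0],"translation":[0,0,0],"hand":0.4}]}}

```text
time_s: 36.62
eef_pos: [594.8, 91.7, 143.7]
ee_rot: [-0.001, -0.001, 1.0, 0.0]
force: [-0.1, 0.0, -4.4]
grip_width: 0.571
grip_force: 116.6
```

```bash
cat > pg.py <<'E'
from h import *
def pegs(c):
    W=c["W"]; Z=W[...,2]
    for n,x,y in(("ob",582.4,-121.6),("ro",588.9,-15.8),("st",595.3,90),("sq",601.8,195.7)):
        m=(np.hypot(W[...,0]-x,W[...,1]-y)<11)&(Z>50)&(Z<90); print(n,m.sum(),np.median(Z[m]) if m.any() else None)
E
python3 - <<'E'
from pg import *
c=wcap(3); plan(595.3,90,95,90,c["s"]); pegs(c)
E
```

```text
pos [594.9  90.6 143.8] turn [-0.    -0.001  0.001] then transl [-0.4 -0.6 48.8] grip 0.57 F [ 0.6  0.3 -2.7] t 36.7
ob 0 None
ro 691 61.18570731453485
st 0 None
sq 888 81.23612159434795
```

Same for the strip peg, then move over to the square peg.

Call:
{"op": "move_arm", "data": {"moves": [{"turn":[0,0,0],"translation":[-0.2,-0.4,22],"hand":0.4},{"turn":[0,0,0],"translation":[0,0,5],"hand":0.4},{"turn":[0,0,0],"translation":[0,0,5],"hand":0.4},{"turn":[0,0,0],"translation":[0,0,5],"hand":0.4},{"turn":[0,0,0],"translation":[0,0,5],"hand":0.4},{"turn":[0,0,0],"translation":[0,0,4],"hand":0.4},{"turn":[0,0,0],"translation":[0,0,3],"hand":0.4},{"turn":[0,0,0],"translation":[0,0,2],"hand":0.4},{"turn":[0,0,0],"translation":[0,0,1],"hand":0.4},{"turn":[0,0,0],"translation":[0,0,0],"hand":0.4}]}}

```text
time_s: 37.6
eef_pos: [595.8, 89.0, 95.0]
ee_rot: [0.001, 0.0, 1.0, -0.001]
force: [-7.9, -2.3, 13.8]
grip_width: 0.568
grip_force: 119.2
```

Call:
{"op": "move_arm", "data": {"moves": [{"turn":[0,0,0],"translation":[0,0,0.5],"hand":0.4},{"turn":[0,0,0],"translation":[0,0,0.5],"hand":0.4},{"turn":[0,0,0],"translation":[0,0,0],"hand":0.4}]}}

```text
time_s: 37.85
eef_pos: [595.9, 89.0, 95.0]
ee_rot: [0.001, 0.0, 1.0, -0.001]
force: [-11.7, -2.6, 21.6]
grip_width: 0.567
grip_force: 119.8
```

Call:
{"op": "move_arm", "data": {"moves": [{"turn":[0,0,0],"translation":[0,0,-4],"hand":0.4},{"turn":[0,0,0],"translation":[0,0,-20],"hand":0.4},{"turn":[0,0,0],"translation":[0,0,-29],"hand":0.4},{"turn":[0,0,0],"translation":[0,0,0],"hand":0.4},{"turn":[0,0,0],"translation":[-2.1,35.4,0],"hand":0.4},{"turn":[0,0,0],"translation":[-2.1,35.4,0],"hand":0.4},{"turn":[0,0,0],"translation":[-2.1,35,0],"hand":0.4},{"turn":[0,0,0],"translation":[0,0,0],"hand":0.4},{"turn":[0,0,0],"translation":[0,0,0],"hand":0.4}]}}

```text
time_s: 38.6
eef_pos: [601.3, 196.9, 143.7]
ee_rot: [-0.0, -0.001, 1.0, -0.0]
force: [0.5, -0.3, -3.9]
grip_width: 0.564
grip_force: 116.6
```

Run:
```python
from pg import *
c=wcap(3); plan(601.8,195.7,95,90,c["s"]); pegs(c)
```

```text
pos [601.5 195.8 143.9] turn [-0.    -0.001  0.001] then transl [-0.3 -0.1 48.9] grip 0.568 F [-0.4 -0.1 -2.8] t 38.7
ob 0 None
ro 0 None
st 685 61.202621974149395
sq 0 None
```

Call:
{"op": "move_arm", "data": {"moves": [{"turn":[0,0,0],"translation":[-0.2,0,22],"hand":0.4},{"turn":[0,0,0],"translation":[0,0,5],"hand":0.4},{"turn":[0,0,0],"translation":[0,0,5],"hand":0.4},{"turn":[0,0,0],"translation":[0,0,5],"hand":0.4},{"turn":[0,0,0],"translation":[0,0,5],"hand":0.4},{"turn":[0,0,0],"translation":[0,0,4],"hand":0.4},{"turn":[0,0,0],"translation":[0,0,3],"hand":0.4},{"turn":[0,0,0],"translation":[0,0,2],"hand":0.4},{"turn":[0,0,0],"translation":[0,0,1],"hand":0.4},{"turn":[0,0,0],"translation":[0,0,0],"hand":0.4}]}}

```text
time_s: 39.58
eef_pos: [602.4, 194.8, 95.0]
ee_rot: [0.001, 0.0, 1.0, -0.0]
force: [-6.0, -3.0, 12.1]
grip_width: 0.569
grip_force: 119.1
```

Call:
{"op": "move_arm", "data": {"moves": [{"turn":[0,0,0],"translation":[0,0,0.5],"hand":0.4},{"turn":[0,0,0],"translation":[0,0,0.5],"hand":0.4},{"turn":[0,0,0],"translation":[0,0,0],"hand":0.4}]}}

```text
time_s: 39.83
eef_pos: [602.5, 194.8, 95.0]
ee_rot: [0.001, 0.0, 1.0, -0.0]
force: [-9.5, -4.1, 20.2]
grip_width: 0.569
grip_force: 119.5
```

Call:
{"op": "move_arm", "data": {"moves": [{"turn":[0,0,0],"translation":[0,0,-4],"hand":0.4},{"turn":[0,0,0],"translation":[0,0,-20],"hand":0.4},{"turn":[0,0,0],"translation":[0,0,-29],"hand":0.4},{"turn":[0,0,0],"translation":[16,-37,0],"hand":0.4},{"turn":[0,0,0],"translation":[16,-37,0],"hand":0.4},{"turn":[0,0,0],"translation":[16,-37,0],"hand":0.4},{"turn":[0,0,0],"translation":[16,-37,0],"hand":0.4},{"turn":[0,0,0],"translation":[0,0,0],"hand":0.4},{"turn":[0,0,0],"translation":[0,0,0],"hand":0.4}]}}

```text
time_s: 40.58
eef_pos: [537.7, 45.7, 145.1]
ee_rot: [0.0, 0.002, 1.0, -0.0]
force: [0.9, 1.0, -3.7]
grip_width: 0.572
grip_force: 116.8
```

Run:
```python
from pg import *
c=cap("top"); c["W"]=c["W"]+[1.5,-1.35,0]; pegs(c); w=wcap(3); pegs(w); plan(458.5,-140.6,60,90,w["s"])
```

```text
ob 37 61.20426798617678
ro 2 59.84518007500224
st 0 None
sq 36 61.00081705606671
ob 575 61.40797301055028
ro 65 61.53065462149398
st 0 None
sq 525 61.62877410067104
pos [538.2  47.5 144.9] turn [ 0.     0.001 -0.001] then transl [  79.7 -188.1   84.9] grip 0.568 F [ 0.6  0.4 -3.7] t 40.7
```

All pegs are home at about 61 mm. Take the mallet back to its spot.

Call:
{"op": "move_arm", "data": {"moves": [{"turn":[0,0,0],"translation":[13.3,-31.3,0],"hand":0.4},{"turn":[0,0,0],"translation":[13.3,-31.3,0],"hand":0.4},{"turn":[0,0,0],"translation":[13.3,-31.3,0],"hand":0.4},{"turn":[0,0,0],"translation":[13.3,-31.3,0],"hand":0.4},{"turn":[0,0,0],"translation":[13.3,-31.3,0],"hand":0.4},{"turn":[0,0,0],"translation":[13.3,-31.3,0],"hand":0.4},{"turn":[0,0,0],"translation":[0,0,30],"hand":0.4},{"turn":[0,0,0],"translation":[0,0,30],"hand":0.4},{"turn":[0,0,0],"translation":[0,0,20],"hand":0.4},{"turn":[0,0,0],"translation":[0,0,0],"hand":0.4}]}}

```text
time_s: 41.62
eef_pos: [456.6, -139.0, 61.4]
ee_rot: [-0.003, -0.0, 1.0, 0.002]
force: [-1.3, 0.7, -4.0]
grip_width: 0.571
grip_force: 116.4
```

Run:
```python
from h import *
w=wcap(4); plan(458.5,-140.6,40,90,w["s"])
```

```text
pos [ 457.9 -139.7   64. ] turn [ 0.001 -0.002  0.001] then transl [-0.6 -0.9 24. ] grip 0.569 F [-0.1  0.1 -2.9] t 41.8
```

Call:
{"op": "move_arm", "data": {"moves": [{"turn":[0,0,0],"translation":[-0.5,-0.8,12],"hand":0.4},{"turn":[0,0,0],"translation":[0,0,7],"hand":0.4},{"turn":[0,0,0],"translation":[0,0,3],"hand":0.4},{"turn":[0,0,0],"translation":[0,0,1.5],"hand":0.4},{"turn":[0,0,0],"translation":[0,0,0],"hand":0.4},{"turn":[0,0,0],"translation":[0,0,0],"hand":0.4}]}}

```text
time_s: 42.32
eef_pos: [458.7, -141.3, 41.7]
ee_rot: [0.0, 0.0, 1.0, -0.0]
force: [0.3, -0.9, -3.9]
grip_width: 0.564
grip_force: 116.6
```

Call:
{"op": "move_arm", "data": {"moves": [{"turn":[0,0,0],"translation":[0,0,1],"hand":0.4},{"turn":[0,0,0],"translation":[0,0,1],"hand":0.4},{"turn":[0,0,0],"translation":[0,0,0],"hand":0.4}], "grip_force": 40}}

```text
time_s: 42.57
eef_pos: [458.7, -141.4, 40.1]
ee_rot: [0.0, 0.0, 1.0, -0.0]
force: [-3.5, 1.0, 7.4]
grip_width: 0.571
grip_force: 118.1
```

On the pad with light contact. Release, rise and check.

Call:
{"op": "move_arm", "data": {"moves": [{"turn":[0,0,0],"translation":[0,0,0],"hand":0.65},{"turn":[0,0,0],"translation":[0,0,0],"hand":0.8},{"turn":[0,0,0],"translation":[0,0,0],"hand":1.0},{"turn":[0,0,0],"translation":[0,0,0],"hand":1.0},{"turn":[0,0,0],"translation":[0,0,-15],"hand":1.0},{"turn":[0,0,0],"translation":[0,0,-35],"hand":1.0},{"turn":[0,0,0],"translation":[0,0,-40],"hand":1.0},{"turn":[0,0,0],"translation":[0,0,-40],"hand":1.0},{"turn":[0,0,0],"translation":[0,0,-40],"hand":1.0},{"turn":[0,0,0],"translation":[0,0,0],"hand":1.0}]}}

```text
time_s: 43.4
eef_pos: [460.8, -142.4, 216.5]
ee_rot: [0.005, -0.0, 1.0, -0.003]
force: [1.0, 0.5, 1.0]
grip_width: 1.001
grip_force: 0.0
```

Call:
{"op": "move_arm", "data": {"moves": [{"turn":[0,0,0],"translation":[30,0,0],"hand":1.0},{"turn":[0,0,0],"translation":[30,0,0],"hand":1.0},{"turn":[0,0,0],"translation":[0,0,0],"hand":1.0},{"turn":[0,0,0],"translation":[0,0,0],"hand":1.0},{"turn":[0,0,0],"translation":[0,0,0],"hand":1.0}]}}

```text
time_s: 43.82
eef_pos: [399.0, -141.4, 209.4]
ee_rot: [0.0, 0.0, 1.0, -0.0]
force: [-0.2, 0.2, -0.5]
grip_width: 0.999
grip_force: 0.0
```

Run:
```python
from pg import *
w=wcap(4); bar(w,458,-140,60,48,64); bar(w,380,-139,60,36,46); plan(458.5,-140.6,40,90,w["s"])
c=cap("top"); cv2.imwrite("pics/t9.png",cv2.resize(c["image"][125:265,110:420],None,fx=2.5,fy=2.5)); c["W"]=c["W"]+[1.5,-1.35,0]; pegs(c)
for n,x,y in(("square",666.7,191.7),("strip",660.2,86),("round",653.8,-19.8),("oblong",647.5,-125.2)): bar(c,x,y,30,72,92)
```

```text
bar n 2090 z 56.4 [ 458.6 -141.4] [50.1 45.5] 89.8
bar n 2394 z 41.0 [ 378.9 -139.3] [116.4  40.1] 0.1
pos [ 399.1 -141.4  209.3] turn [-0.  0. -0.] then transl [-59.4   0.8 169.3] grip 1.0 F [ 0.4  0.2 -0.3] t 44.0
ob 38 60.36251156141344
ro 36 61.86711569274612
st 33 60.964541313509685
sq 36 60.65006900347653
bar n 75 z 83.5 [666.7 192.8] [34. 23.] 2.6
bar n 72 z 84.1 [659.   86.2] [21.5 32.9] 84.5
bar n 76 z 83.7 [653.3 -18.8] [21.7 33.2] 88.4
bar n 81 z 83.8 [ 646.5 -124.3] [21.8 31.9] 87.8
```

View pics/t9.png

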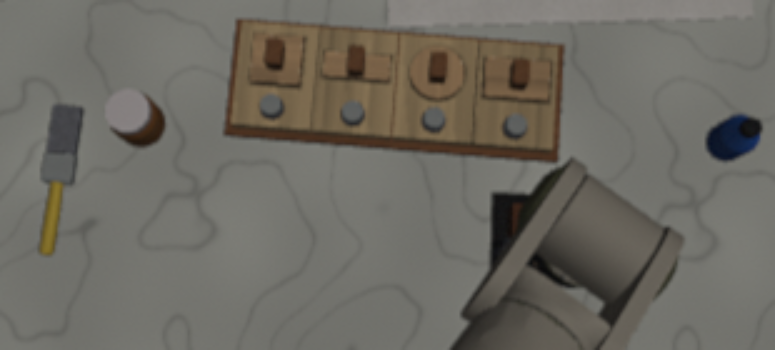

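The final view shows all four blocks in their pockets at row ~60 and the pegs home at row ~110. The mallet is level on its pad and the jar, bottle and brush are untouched, so I'm handing in.

```bash
python3 -c "
from rig import finish_job
print(finish_job())"
```

```text
the job is handed in; nothing more can be done
None
```

I handed the job in at about 44 s on the robot's clock: all four blocks are seated flat, all four pegs are home (about 61 mm), and the mallet is back level on its pad within 2 mm of its first spot; no verdict was returned.

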